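# Tip out, gauge and kit the capacitors

## Task

Pull the tilt-out bin forward to its stop so that all the capacitors in it tip out, and put the bin back home. Lay one capacitor, any one, across the gauge's bed, slide the jaw shut on it until it is held against the anvil, without crushing it, then slide the jaw fully open again. Finish with every capacitor lying in the kit tray, one to a compartment, and leave the red circuit board where it lies.

Things in the scene. Friction and masses are not known exactly. Their poses are not given: they have to be found in the camera images.
- stand: fixed stand of the tilt-out bin. Origin on the table under the hinge line; -x points out of the bin's front, y lies along the hinge. In front of the hinge it carries an aluminium catch tray, 207 mm wide inside (y -103 to 103 mm) from x = -260 to 0 mm.
- tray_floor (a point): point on the catch tray's floor 19 mm behind its front wall, mid-width; axes as the stand's. The floor slopes up at 11 degrees (0.19 rad) towards the hinge; front wall top 58 mm above the table, side walls 26 mm above the floor. Tipped-out capacitors roll down to the front wall and end side by side, touching, with four at times one on top of the others, axes mostly along y.
- bin (a joint): black tilt-out bin, 80 mm wide (72 inside): 0 = home (upright), grows as it tips forward (stand's -x) to its stop at 1.571 rad, where its front wall slopes down 40 degrees. Turns with 0.3 N m s/rad drag, so move it slowly (about 0.5 rad/s); let go near home it falls home, well forward it falls to the stop. Tipping takes a few newtons at the bar.
- bin_hinge (a point): middle of the bin's hinge line, 130 mm above the table; y lies along the hinge line, as the stand's does. The bin's floor runs 135 mm back from it, its front wall 120 mm forward and up at 50 degrees when home.
- bin_grip (a point): grip point on the round steel bar, 14 mm thick, that sticks out of the bin's side towards the stand's -y, parallel to the hinge and 130 mm from its line; 60 mm from the bin's side, 27 mm from the bar's end. At home it is 23 mm behind (+x) and 128 mm above the hinge line, at the stop 128 mm in front (-x) and 23 mm above.
- gauge: fixed bench gauge. Origin on the table; base 100 mm wide (y), from x = -135 to 115 mm, 20 mm high. A fixed steel anvil (60 mm wide in y, top 60 mm above the table) has its measuring face at x = +40 mm, facing -x; a round dial sits behind it.
- gauge_bed (a point): point on top of the gauge's flat bed, 20 mm above the table, 40 mm in front of the anvil's face, half-way between the faces when fully open; axes as the gauge's.
- jaw (a joint): sliding steel jaw of the gauge (60 mm wide, 25 mm thick, top 60 mm above the table): 0 = fully open, its face 80 mm from the anvil's; grows in m as it slides to the anvil (gauge +x), at most 0.07. About 0.050 with a capacitor lying across (axis along the gauge's y) held between the faces. Slides with 2.5 N friction, 6 N s/m drag; stays where left.
- jaw_grip (a point): centre of the black upright grip on the jaw, 24 mm along the slide (gauge x) by 16 mm across (gauge y), from 60 to 105 mm above the table; this point is 85 mm above the table, 12.5 mm behind the jaw's face.
- kit: fixed white kit tray, 188 mm (x) by 118 mm (y), origin on the table at its centre. Floor 4 mm thick; walls 4 mm thick: dividers and the two end walls (across x) 24 mm above the table, the two side walls (across y) 18 mm; four compartments side by side along x, each 42 mm (x) by 110 mm (y).
- board: red circuit board 100 x 160 mm with components, lying loose on the bench (bystander); origin under its centre.
- kit_cell0 (a point): centre of the floor of compartment 0 of the kit tray; the compartments follow one another along the tray's x at 46 mm.
- kit_cell1 (a point): centre of the floor of compartment 1 of the kit tray; the compartments follow one another along the tray's x at 46 mm.
- kit_cell2 (a point): centre of the floor of compartment 2 of the kit tray; the compartments follow one another along the tray's x at 46 mm.
- kit_cell3 (a point): centre of the floor of compartment 3 of the kit tray; the compartments follow one another along the tray's x at 46 mm.
- cap0_center (a point): electrolytic capacitor 0, a plain cylinder 30 mm in diameter and 66 mm long with flat ends, grey-blue sleeve, one bare aluminium end, about 70 g; all four are alike; may be absent. Point at its centre; its y axis is the cylinder's axis. It starts lying in the bin, axis across the bin; it rolls, but comes to rest soon on a level surface.
- cap1_center (a point): electrolytic capacitor 1, a plain cylinder 30 mm in diameter and 66 mm long with flat ends, grey-blue sleeve, one bare aluminium end, about 70 g; all four are alike; may be absent. Point at its centre; its y axis is the cylinder's axis. It starts lying in the bin, axis across the bin; it rolls, but comes to rest soon on a level surface.
- cap2_center (a point): electrolytic capacitor 2, a plain cylinder 30 mm in diameter and 66 mm long with flat ends, grey-blue sleeve, one bare aluminium end, about 70 g; all four are alike; may be absent. Point at its centre; its y axis is the cylinder's axis. It starts lying in the bin, axis across the bin; it rolls, but comes to rest soon on a level surface.
- cap3_center (a point): electrolytic capacitor 3, a plain cylinder 30 mm in diameter and 66 mm long with flat ends, grey-blue sleeve, one bare aluminium end, about 70 g; all four are alike; may be absent. Point at its centre; its y axis is the cylinder's axis. It starts lying in the bin, axis across the bin; it rolls, but comes to rest soon on a level surface.
There are look-alikes about, which are no part of the job. Leave any orange look-alike of the part that bears cap2_center alone.

How it is judged:
By the outcome, as a careful person would: the job done as asked, in the order asked, and still so for the second after the job is handed in, with the robot touching nothing.
Of cap0, cap1, cap2, cap3 only 2 to 4 are there at a start; the rules pass over those that are not, and their reading is None.
At some moment in a run one of cap0, cap1, cap2, cap3 may be knocked a few centimetres aside while the robot is not near it.
Once in a run the grip may slacken for a moment while it holds something.
It also fails if it takes over 210 s, if anything falls off the work surface, if the arm or the gripper's body presses on something with over 40 N, if the wrist force passes 120 N, or if a joint passes its speed limit or range.

## Robot

A 6-joint arm with a two-finger parallel gripper is mounted at the origin on the work surface. World frame = base frame: x ahead of the robot, y to its left, z up, the work surface at z = 0. Lengths are in m, angles in rad, forces in N, time in s.
With the tool pointing down it reaches from about 0.35 to 0.775 m from the base axis. Payload 5.5 kg.
Tool frame: the origin (TCP) lies midway between the tips of the shut fingers; the grasp point (between the pads) lies 19 mm behind it (grip_depth is the distance from the TCP to the grasp point, in m); z points along the fingers, y is the line along which they close (so a half turn about z gives the same grasp; the last joint's range is limited). The gripper opens to 85 mm and grips with 20 to 120 N. Pads are 22 mm wide; open, the fingers measure 114 mm over their backs; the gripper's body (76 mm by 85 mm) begins 54 mm behind the grasp point. The pads swing forward as they close: fully open they stand 13 mm farther back than shut.
Start: joints at [1.121, 0.313, 0.046, 1.304, 0, 1.431], TCP at [0.175, 0.548, 0.231] pointing down, gripper open.
Joint ranges: [-2.76, 2.76], [-0.86, 1.69], [-1.03, 1.26], [-2.2, 2.34], [-1.47, 1.5], [-3.14, 3.14]. Speed limits (rad/s): [2.57, 2.57, 3.14, 3.14, 3.14, 3.14].

## Interface

Orientations are given as a unit quaternion [w, x, y, z].
In Python, from station import read_state, capture, calibration, job_done, grip_depth gives the robot as it stands. The module is installed in compiled form; this text tells all that it offers.
- The arm moves only by the tool send_rows, never from a script. Its argument "steps" is a list of rows, each an object with "delta_pos": the shift along the tool's x, y, z scaled (see below), a list of three; "rotation": the turn, a rotation vector about the tool's x, y, z scaled (see below), a list of three. In form: [{"delta_pos": [dx, dy, dz], "rotation": [ax, ay, az]}, ...]. A call has 1 to 5 rows; each row shifts and turns the commanded pose from where the row before left it, along the tool's axes as they then stand; what a row does not reach is not made up. The controller multiplies each number of a shift by 0.05 m and each number of a turn by 4 degrees. A row lasts 1/8 s, in which the tool goes at most 62.5 mm and 10.7 degrees, less where a joint would pass 70% of its speed; a pose out of reach is approached as far as the arm can. A call with a number of a shift or a turn outside -1 to 1 is refused whole. A call with a gripper value outside its range is refused whole. "claw" is the opening, from 0 (shut) to 1 (fully open), set as the call begins (left out, the last holds). The fingers move at their own pace and stop on an object; "force" is the grip in N (left out, the last holds). Time passes only in rows, so rows that do not move let the fingers close. It gives the time, the measured TCP pose, the force, the opening and the grip force at its end, in the units of the state.
- read_state(): the state, without advancing time (a new reading comes with each control period).
- capture(name): name is "side" or "top"; returns the picture (384x512x3 uint8, blue, green, red); there is no depth.
- calibration(name): a dict with "vfov" (degrees; the focal length in pixels is half the picture's height over the tangent of half this angle, whatever the lens; pixels are square), "cx", "cy" (the principal point, pixels), "world_to_cam" (4x4, takes a point from world to camera coordinates). Camera axes: x right, y up, looking along -z (the intrinsics and any distortion apply to the point x, -y, -z); pixel columns grow to the right and rows downward; lengths in m; the calibration is good to about 2 mm. A picture is of the moment at which its call begins. calibration takes no time and is no camera call.
- job_done(): hands the job in; it is judged then, once.
The state is a dict: "time": time; "joint_pos": joint angles; "joint_velocities": joint speeds; "effort": joint torques, N m; "tcp_pos": TCP position; "tcp_rot": TCP orientation; "wrist_force": force on the tool from outside, world axes, zero at the start; "ft_torque": the same for the moment, N m; "width": opening from 0.0 (shut) to 1.0 (fully open); "grip_force": force on a finger pad.
Only numpy, scipy, OpenCV 4.12 (cv2) and the standard library are available. Lean on these libraries where they do the work, as an engineer would, in place of code of your own. Each camera call takes 0.05 s, during which the arm holds its last target. There are 200 camera calls.

## Working session

There is one attempt and no reset: what is moved stays moved. The work goes in short steps, Python scripts to look and compute and a tool call to move; the robot and the scene stay as the last step left them, time stands still between calls to the robot, and variables do not carry over. Pictures are saved under pics/ and viewed, at most 14 in all, crops included, and the job is handed in when it is done.

Besides the shell and the picture viewer there is one more tool, called by a JSON object that holds its "method" and its "body". send_rows: Moves the arm, as the interface text tells. Its arguments: {"type":"object","properties":{"steps":{"type":"array","items":{"type":"object","properties":{"delta_pos":{"type":"array","items":{"type":"number"}},"rotation":{"type":"array","items":{"type":"number"}}}}},"claw":{"type":"number"},"force":{"type":"number"}},"required":["steps"]}

```bash
mkdir -p pics; ls
python3 - <<'E'
from station import *
import cv2,numpy as np
print(read_state()); print(grip_depth if not callable(grip_depth) else grip_depth())
for n in("side","top"):
    c=calibration(n);print(n,c); cv2.imwrite(f"pics/{n}0.png",capture(n))
E
```

```text
pics
{'time': 0.0, 'joint_pos': array([1.12141998e+00, 3.14001931e-01, 4.49887409e-02, 1.30354772e+00,
       6.13444666e-06, 1.43118288e+00]), 'joint_velocities': array([-0.00017329,  0.00142752,  0.0003154 ,  0.00043126,  0.00109664,
        0.00218809]), 'effort': array([ 1.09909910e-03, -4.80632472e+01,  2.98530650e+01,  1.95265812e-02,
        8.81304527e-05,  1.67704997e-05]), 'tcp_pos': array([0.17508168, 0.54718917, 0.23041195]), 'tcp_rot': array([-2.59026621e-04,  1.54262910e-01,  9.88029441e-01, -8.43419484e-04]), 'wrist_force': array([-0.09538223, -0.26995923, -0.35285531]), 'ft_torque': array([ 0.0368319 , -0.0205526 ,  0.00144095]), 'grip_force': 0.0, 'width': 0.9986622964862141}
0.0187
side {'vfov': 54.954929662875124, 'cx': 255.4612377325974, 'cy': 191.13032026143773, 'world_to_cam': array([[-9.38177675e-01, -3.46153821e-01, -4.25827829e-04,
         5.69026239e-01],
       [ 2.16375001e-01, -5.87398605e-01,  7.79836353e-01,
        -2.82104974e-01],
       [-2.70193464e-01,  7.31532918e-01,  6.25983292e-01,
        -9.18427466e-01],
       [ 0.00000000e+00,  0.00000000e+00,  0.00000000e+00,
         1.00000000e+00]])}
top {'vfov': 53.18476945255435, 'cx': 256.3076941135002, 'cy': 195.2717224313227, 'world_to_cam': array([[-0.00745515, -0.99985234, -0.01548272,  0.01180772],
       [ 0.99465205, -0.00900961,  0.10288888, -0.64406666],
       [-0.10301318, -0.01463287,  0.99457235, -1.02686016],
       [ 0.        ,  0.        ,  0.        ,  1.        ]])}
```

View pics/side0.png

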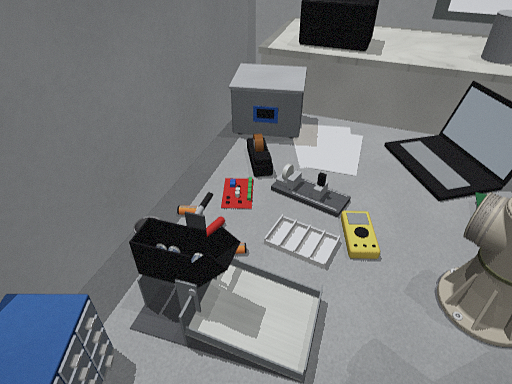

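View pics/top0.png

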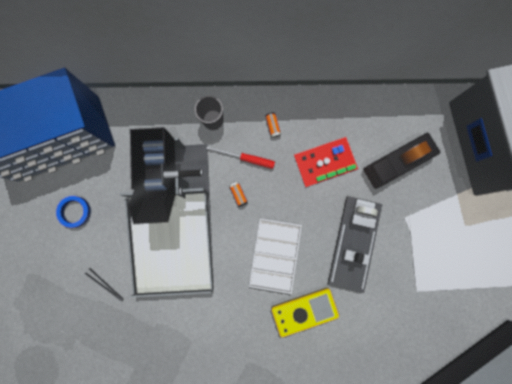

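```bash
cat > h.py <<'E'
from station import *
import cv2,numpy as np
def K(n):
    c=calibration(n); f=192/np.tan(np.radians(c["vfov"]/2)); return f,c["cx"],c["cy"],np.array(c["world_to_cam"])
def ray(n,uv):
    f,cx,cy,W=K(n); R=W[:3,:3]; o=-R.T@W[:3,3]
    d=R.T@np.array([(uv[0]-cx)/f,-(uv[1]-cy)/f,-1]); return o,d/np.linalg.norm(d)
def plane(n,uv,z):
    o,d=ray(n,uv); return o+d*(z-o[2])/d[2]
def tri(us,ut):
    a,d=ray("side",us); b,e=ray("top",ut)
    s,t=np.linalg.lstsq(np.c_[d,-e],b-a,rcond=None)[0]
    p,q=a+s*d,b+t*e; return (p+q)/2,np.linalg.norm(p-q)*1e3
def proj(n,p):
    f,cx,cy,W=K(n); c=W[:3,:3]@p+W[:3,3]; return cx+f*c[0]/-c[2],cy-f*c[1]/-c[2]
def crop(n,x0,y0,w,h,s,name,im=None):
    im=capture(n) if im is None else im
    cv2.imwrite(f"pics/{name}.png",cv2.resize(im[y0:y0+h,x0:x0+w],None,fx=s,fy=s,interpolation=cv2.INTER_CUBIC))
E
python3 - <<'E'
from h import *
crop("top",120,115,266,200,3,"t1",cv2.imread("pics/top0.png"))
crop("side",125,155,235,180,3.3,"s1",cv2.imread("pics/side0.png"))
E
```

```text
(no output)
```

View pics/t1.png

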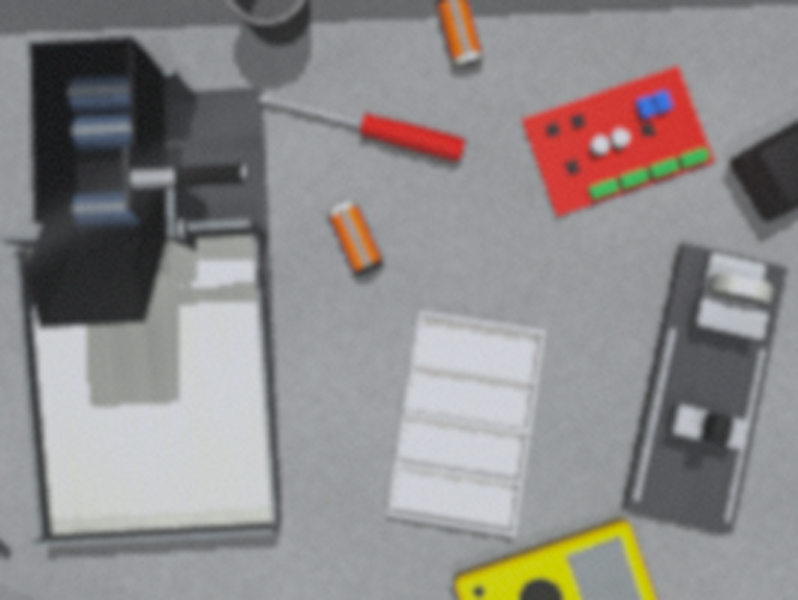

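View pics/s1.png

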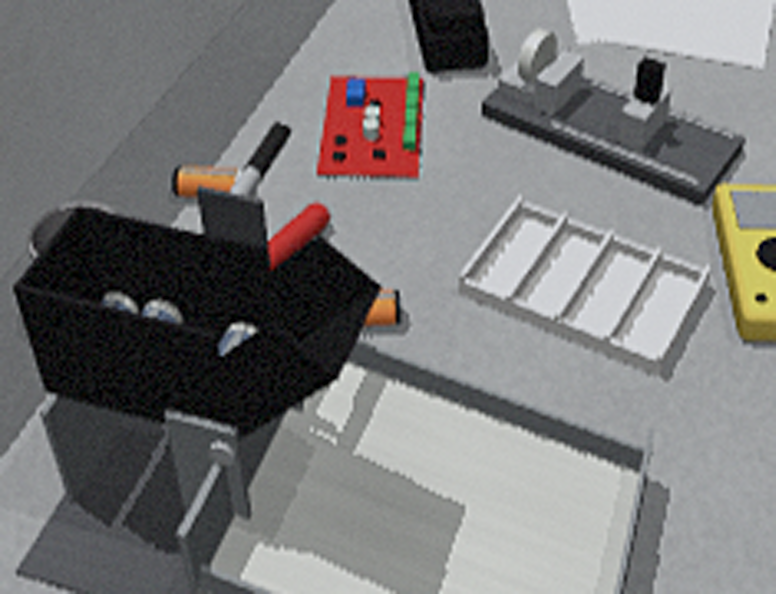

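Run:
```python
from h import *
np.set_printoptions(precision=4,suppress=True)
T=lambda x,y:((x+.5)/3-.5+120,(y+.5)/3-.5+115)
S=lambda x,y:((x+.5)/3.3-.5+125,(y+.5)/3.3-.5+155)
for n,s,t in [("bar tip",(283,130),(243,172)),("bar mid(black start)",(253,178),(177,174)),
 ("kit NW",(0,0),None),
 ("gauge base FL",None,(626,508)),("jawgrip top",(651,62),(719,422)),
 ("gauge front R",(702,193),(732,530)),("gauge front L",None,(626,508)),
 ("gauge frontL/t2",(744,142),(626,508)),
 ("kit c1",(520,200),(420,312)),("kit c2",(461,280),(546,328)),("kit c3",(666,364),(517,535)),("kit c4",(711,265),(389,515)),
 ("tray front right corner",(648,452),(277,524)),
 ("tray front right corner b",None,(40,539))]:
    if s and t: p,e=tri(S(*s),T(*t)); print(n,p,round(e,1))
    elif t: print(n,plane("top",T(*t),.02),plane("top",T(*t),.058))
```

```text
bar tip [0.6718 0.1241 0.2605] 2.2
bar mid(black start) [0.6711 0.173  0.2569] 2.9
gauge base FL [ 0.4006 -0.1878  0.02  ] [ 0.4054 -0.1815  0.058 ]
jawgrip top [ 0.4794 -0.2531  0.1097] 5.6
gauge front R [ 0.3893 -0.2995 -0.0681] 43.8
gauge front L [ 0.4006 -0.1878  0.02  ] [ 0.4054 -0.1815  0.058 ]
gauge frontL/t2 [ 0.3923 -0.1785  0.0938] 35.4
kit c1 [ 0.5548 -0.0074  0.122 ] 42.8
kit c2 [ 0.5924 -0.1227 -0.1025] 52.2
kit c3 [ 0.3796 -0.0924 -0.109 ] 44.1
kit c4 [0.3917 0.0211 0.1289] 36.3
tray front right corner [0.3886 0.1279 0.033 ] 2.5
tray front right corner b [0.3758 0.3466 0.02  ] [0.3814 0.3339 0.058 ]
```

Run:
```python
from h import *
np.set_printoptions(precision=4,suppress=True)
T=lambda x,y:((x+.5)/3-.5+120,(y+.5)/3-.5+115)
S=lambda x,y:((x+.5)/3.3-.5+125,(y+.5)/3.3-.5+155)
P={}
for n,s,t in [
 ("g-+",(702,193),(626,508)),("g--",(744,142),(732,530)),("g++",(484,103),(683,246)),
 ("k+-",(520,200),(546,328)),("k++",(461,280),(420,312)),("k-+",(666,364),(389,515)),("k--",(711,265),(517,535)),
 ("jaw grip",(651,64),(717,421))]:
    p,e=tri(S(*s),T(*t)); P[n]=p; print(n,p,round(e,1))
k=sum(P[a] for a in("k+-","k++","k-+","k--"))/4; print("kit c",k)
v=P["k+-"]+P["k++"]-P["k-+"]-P["k--"]; print("len",np.linalg.norm(v)/2,"yaw",np.arctan2(v[1],v[0]))
w=P["k-+"]-P["k--"]; print(np.linalg.norm(w),np.arctan2(w[1],w[0])-np.pi/2)
v=P["g++"]-P["g-+"]; print("gauge len",np.linalg.norm(v),np.arctan2(v[1],v[0]))
v=P["g-+"]-P["g--"]; print("w",np.linalg.norm(v),np.arctan2(v[1],v[0])-np.pi/2)
# plane-based corners
for c,z in(((626,508),.02),((732,530),.02),((683,246),.02),((785,268),.02),((420,312),.024),((546,328),.024),((389,515),.024),((517,535),.024)): print(c,plane("top",T(*c),z))
for c in((40,539),(277,524)): print("tray",plane("top",T(*c),.058))
print("rear tray corners", [plane("top",T(*c),z) for c,z in(((22,255),.08),((258,235),.08))])
o=ray("top",(256,195))[0];print("cam",o,ray("side",(256,191))[0])
```

```text
g-+ [ 0.402  -0.1874  0.0211] 2.6
g-- [ 0.379  -0.2847  0.0144] 1.5
g++ [ 0.6395 -0.2466  0.0215] 0.7
k+- [ 0.5631 -0.1188  0.0202] 2.4
k++ [ 0.58   -0.0022  0.0204] 0.0
k-+ [0.3941 0.0274 0.0184] 2.5
k-- [ 0.3782 -0.0879  0.0281] 0.2
jaw grip [ 0.4796 -0.252   0.108 ] 6.8
kit c [ 0.4789 -0.0454  0.0218]
len 0.1878979983906815 yaw -0.16148428401044448
0.11685466905027829 -0.13692825181288626
gauge len 0.24477324808388323 -0.24449808443878399
w 0.10021389312239101 -0.23270396220786038
(626, 508) [ 0.4006 -0.1878  0.02  ]
(732, 530) [ 0.3805 -0.2831  0.02  ]
(683, 246) [ 0.6393 -0.2471  0.02  ]
(785, 268) [ 0.618  -0.3405  0.02  ]
(420, 312) [ 0.5799 -0.0022  0.024 ]
(546, 328) [ 0.5642 -0.1181  0.024 ]
(389, 515) [0.396  0.0275 0.024 ]
(517, 535) [ 0.3777 -0.0882  0.024 ]
tray [0.3814 0.3339 0.058 ]
tray [0.3933 0.1248 0.058 ]
rear tray corners [array([0.6307, 0.3489, 0.08  ]), array([0.6466, 0.1399, 0.08  ])]
cam [ 0.5349 -0.009   1.0877] [0.3467 0.7031 0.7952]
```

{"method": "send_rows", "body": {"steps": [{"delta_pos": [0,0,-0.16],"rotation": [0,0,1]},{"delta_pos": [0,0,-0.16],"rotation": [0,0,1]},{"delta_pos": [0,0,-0.16],"rotation": [0,0,1]},{"delta_pos": [0,0,-0.16],"rotation": [0,0,1]},{"delta_pos": [0,0,-0.16],"rotation": [0,0,1]}], "claw": 1, "force": 40}}

```text
time: 0.72
tcp_pos: [0.1752, 0.5474, 0.271]
tcp_rot: [-0.0, 0.325, 0.946, -0.001]
wrist_force: [-0.6, -0.1, -0.8]
width: 0.999
grip_force: 0.0
```

{"method": "send_rows", "body": {"steps": [{"delta_pos": [0,0,-0.16],"rotation": [0,0,1]},{"delta_pos": [0,0,-0.16],"rotation": [0,0,1]},{"delta_pos": [0,0,-0.16],"rotation": [0,0,1]},{"delta_pos": [0,0,-0.16],"rotation": [0,0,1]},{"delta_pos": [0,0,-0.16],"rotation": [0,0,1]}]}}

```text
time: 1.35
tcp_pos: [0.1752, 0.5474, 0.311]
tcp_rot: [0.0, 0.484, 0.875, -0.001]
wrist_force: [0.7, -0.0, -0.3]
width: 0.996
grip_force: 0.0
```

{"method": "send_rows", "body": {"steps": [{"delta_pos": [0,0,-0.16],"rotation": [0,0,1]},{"delta_pos": [0,0,-0.16],"rotation": [0,0,1]},{"delta_pos": [0,0,-0.16],"rotation": [0,0,1]},{"delta_pos": [0,0,-0.16],"rotation": [0,0,1]},{"delta_pos": [0,0,-0.16],"rotation": [0,0,1]}]}}

```text
time: 1.98
tcp_pos: [0.1752, 0.5475, 0.351]
tcp_rot: [0.0, 0.629, 0.778, -0.001]
wrist_force: [0.4, -0.2, 0.4]
width: 0.999
grip_force: 0.0
```

{"method": "send_rows", "body": {"steps": [{"delta_pos": [0,0,0],"rotation": [0,0,1]},{"delta_pos": [0,0,0],"rotation": [0,0,1]},{"delta_pos": [0,0,0],"rotation": [0,0,0.2]}]}}

```text
time: 2.35
tcp_pos: [0.1753, 0.5475, 0.3509]
tcp_rot: [0.0, 0.686, 0.728, -0.0]
wrist_force: [0.4, -0.7, -0.8]
width: 0.999
grip_force: 0.0
```

```bash
cat >> h.py <<'E'
from scipy.spatial.transform import Rotation as Ro
def rel(p,yaw_y=None):
    s=read_state(); q=s["tcp_rot"]; R=Ro.from_quat([q[1],q[2],q[3],q[0]])
    d=R.inv().apply(np.array(p)-s["tcp_pos"])/.05
    M=R.as_matrix(); a=np.arctan2(M[1,1],M[0,1])
    print("t %.2f tcp"%s["time"],s["tcp_pos"].round(4),"yawy %.3f"%a,"z",M[:,2].round(3),"F",s["wrist_force"].round(1),"w %.3f g %.1f j"%(s["width"],s["grip_force"]),s["joint_pos"].round(2))
    print("units",d.round(2),"" if yaw_y is None else "rotz units %.2f"%(-np.degrees((yaw_y-a+np.pi)%(2*np.pi)-np.pi)/4))
E
python3 -c "
from h import *
rel((.5,.15,.35),.06);rel((.672,.15,.35))"
```

```text
t 2.35 tcp [0.1753 0.5475 0.3509] yawy 0.060 z [-0.    -0.001 -1.   ] F [ 0.4 -0.7 -0.8] w 0.999 g 0.0 j [1.12 0.32 0.34 1.6  0.   2.63]
units [-8.33  6.    0.02] rotz units 0.00
t 2.35 tcp [0.1753 0.5475 0.3509] yawy 0.060 z [-0.    -0.001 -1.   ] F [ 0.4 -0.7 -0.8] w 0.999 g 0.0 j [1.12 0.32 0.34 1.6  0.   2.63]
units [-8.53  9.44  0.02]
```

{"method": "send_rows", "body": {"steps": [{"delta_pos": [-0.83,0.6,0],"rotation": [0,0,0]},{"delta_pos": [-0.83,0.6,0],"rotation": [0,0,0]},{"delta_pos": [-0.83,0.6,0],"rotation": [0,0,0]},{"delta_pos": [-0.83,0.6,0],"rotation": [0,0,0]},{"delta_pos": [-0.83,0.6,0],"rotation": [0,0,0]}]}}

```text
time: 2.98
tcp_pos: [0.3382, 0.3481, 0.3512]
tcp_rot: [-0.0, 0.685, 0.729, -0.0]
wrist_force: [1.1, 0.5, -0.1]
width: 0.997
grip_force: 0.0
```

{"method": "send_rows", "body": {"steps": [{"delta_pos": [-0.83,0.6,0],"rotation": [0,0,0]},{"delta_pos": [-0.83,0.6,0],"rotation": [0,0,0]},{"delta_pos": [-0.83,0.6,0],"rotation": [0,0,0]},{"delta_pos": [-0.83,0.6,0],"rotation": [0,0,0]},{"delta_pos": [-0.83,0.6,0],"rotation": [0,0,0]}]}}

```text
time: 3.6
tcp_pos: [0.5005, 0.15, 0.3512]
tcp_rot: [-0.0, 0.685, 0.728, 0.0]
wrist_force: [0.2, 0.2, 0.2]
width: 1.005
grip_force: 0.0
```

{"method": "send_rows", "body": {"steps": [{"delta_pos": [-0.05,0.7,0],"rotation": [0,0,0]},{"delta_pos": [-0.05,0.7,0],"rotation": [0,0,0]},{"delta_pos": [-0.05,0.7,0],"rotation": [0,0,0]},{"delta_pos": [-0.05,0.7,0],"rotation": [0,0,0]},{"delta_pos": [0,0.65,0],"rotation": [0,0,0]}]}}

```text
time: 4.22
tcp_pos: [0.6736, 0.1516, 0.3508]
tcp_rot: [-0.0, 0.685, 0.728, -0.0]
wrist_force: [0.2, -0.6, 0.4]
width: 1.0
grip_force: 0.0
```

{"method": "send_rows", "body": {"steps": [{"delta_pos": [0,0,0.4],"rotation": [0,0,0]},{"delta_pos": [0,0,0.4],"rotation": [0,0,0]},{"delta_pos": [0,0,0],"rotation": [0,0,0]}]}}

```text
time: 4.6
tcp_pos: [0.6717, 0.1517, 0.3088]
tcp_rot: [-0.002, 0.685, 0.728, -0.002]
wrist_force: [0.1, -0.1, -0.3]
width: 0.995
grip_force: 0.0
```

```bash
python3 -c "
from h import *
rel((.672,.15,.24),.06)
a=capture('side');b=capture('top')
A=cv2.resize(a[150:280,130:290],None,fx=2.5,fy=2.5,interpolation=2);B=cv2.resize(b[110:240,120:280],None,fx=2.5,fy=2.5,interpolation=2)
cv2.imwrite('pics/bar.png',np.hstack([A,B]))
"
```

```text
t 4.60 tcp [0.6717 0.1517 0.3088] yawy 0.061 z [-0.005 -0.    -1.   ] F [ 0.1 -0.1 -0.3] w 0.995 g 0.0 j [0.11 0.57 0.63 1.64 0.   1.62]
units [-0.03  0.01  1.38] rotz units 0.01
```

View pics/bar.png

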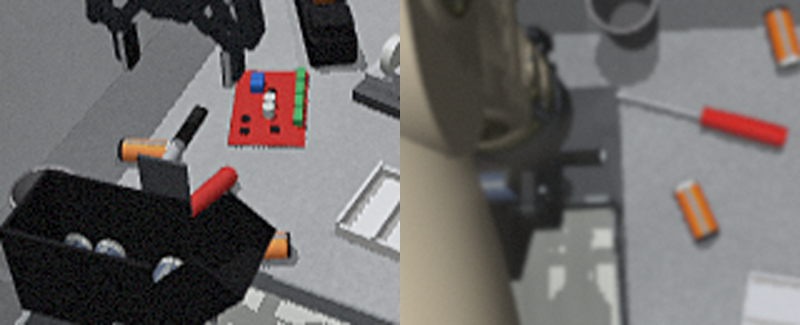

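{"method": "send_rows", "body": {"steps": [{"delta_pos": [0,0,0.45],"rotation": [0,0,0]},{"delta_pos": [0,0,0.45],"rotation": [0,0,0]},{"delta_pos": [0,0,0.45],"rotation": [0,0,0]},{"delta_pos": [0,0,0],"rotation": [0,0,0]}]}}

```text
time: 5.2
tcp_pos: [0.6718, 0.1518, 0.2433]
tcp_rot: [-0.001, 0.685, 0.728, -0.001]
wrist_force: [-0.2, -0.4, 0.3]
width: 1.001
grip_force: 0.0
```

{"method": "send_rows", "body": {"steps": [{"delta_pos": [0,0,0],"rotation": [0,0,0]},{"delta_pos": [0,0,0],"rotation": [0,0,0]},{"delta_pos": [0,0,0],"rotation": [0,0,0]},{"delta_pos": [0,0,0],"rotation": [0,0,0]},{"delta_pos": [0,0,0],"rotation": [0,0,0]}], "claw": 0.3, "force": 30}}

```text
time: 5.82
tcp_pos: [0.6726, 0.1519, 0.2439]
tcp_rot: [0.0, 0.685, 0.728, 0.0]
wrist_force: [-0.1, -0.6, 1.1]
width: 0.299
grip_force: 0.0
```

```bash
python3 -c "
from h import *
rel((.672,.15,.24),.06)
a=capture('side');b=capture('top')
A=cv2.resize(a[150:280,130:290],None,fx=2.5,fy=2.5,interpolation=2);B=cv2.resize(b[110:240,120:280],None,fx=2.5,fy=2.5,interpolation=2)
cv2.imwrite('pics/bar2.png',np.hstack([A,B]))
"
```

```text
t 5.83 tcp [0.6726 0.1519 0.2439] yawy 0.060 z [ 0.  0. -1.] F [-0.1 -0.6  1.1] w 0.299 g 0.0 j [0.11 0.55 0.44 1.46 0.   1.62]
units [-0.04 -0.01  0.08] rotz units 0.00
```

View pics/bar2.png

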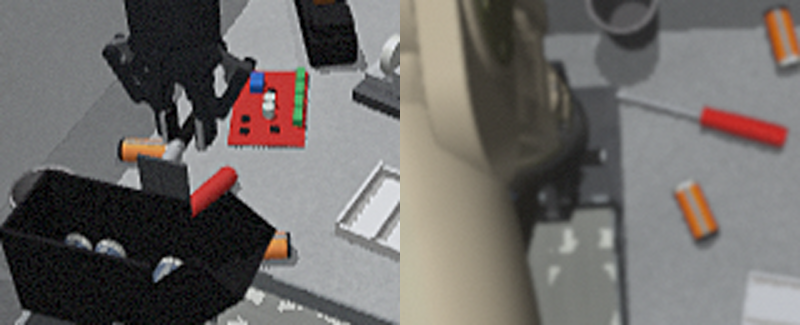

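{"method": "send_rows", "body": {"steps": [{"delta_pos": [0,0,0.05],"rotation": [0,0,0]},{"delta_pos": [0,0,0],"rotation": [0,0,0]},{"delta_pos": [0,0,0],"rotation": [0,0,0]},{"delta_pos": [0,0,0],"rotation": [0,0,0]},{"delta_pos": [0,0,0],"rotation": [0,0,0]}], "claw": 0, "force": 30}}

```text
time: 6.55
tcp_pos: [0.6716, 0.1518, 0.2423]
tcp_rot: [-0.0, 0.686, 0.728, -0.0]
wrist_force: [-4.1, 1.3, 5.2]
width: 0.148
grip_force: 29.2
```

{"method": "send_rows", "body": {"steps": [{"delta_pos": [0,-0.168,-0.025],"rotation": [0,0,0]},{"delta_pos": [0,-0.17,-0.014],"rotation": [0,0,0]},{"delta_pos": [0,-0.17,-0.002],"rotation": [0,0,0]},{"delta_pos": [0,-0.17,0.01],"rotation": [0,0,0]},{"delta_pos": [0,-0.17,0.02],"rotation": [0,0,0]}]}}

```text
time: 7.18
tcp_pos: [0.6324, 0.1498, 0.2441]
tcp_rot: [0.002, 0.686, 0.728, 0.003]
wrist_force: [3.9, 1.4, 7.5]
width: 0.152
grip_force: 30.7
```

{"method": "send_rows", "body": {"steps": [{"delta_pos": [0,-0.167,0.03],"rotation": [0,0,0]},{"delta_pos": [0,-0.165,0.042],"rotation": [0,0,0]},{"delta_pos": [0,-0.162,0.052],"rotation": [0,0,0]},{"delta_pos": [0,-0.158,0.063],"rotation": [0,0,0]},{"delta_pos": [0,-0.154,0.073],"rotation": [0,0,0]}]}}

```text
time: 7.8
tcp_pos: [0.5896, 0.1476, 0.2288]
tcp_rot: [-0.0, 0.685, 0.728, 0.001]
wrist_force: [3.8, 4.3, 1.6]
width: 0.149
grip_force: 31.7
```

Forces are low; continue the arc.

{"method": "send_rows", "body": {"steps": [{"delta_pos": [0,-0.148,0.083],"rotation": [0,0,0]},{"delta_pos": [0,-0.143,0.092],"rotation": [0,0,0]},{"delta_pos": [0,-0.136,0.102],"rotation": [0,0,0]},{"delta_pos": [0,-0.129,0.11],"rotation": [0,0,0]},{"delta_pos": [0,-0.122,0.119],"rotation": [0,0,0]}]}}

```text
time: 8.43
tcp_pos: [0.5552, 0.1453, 0.2029]
tcp_rot: [-0.001, 0.685, 0.728, 0.0]
wrist_force: [-0.4, 4.6, 3.3]
width: 0.152
grip_force: 31.9
```

{"method": "send_rows", "body": {"steps": [{"delta_pos": [0,-0.114,0.126],"rotation": [0,0,0]},{"delta_pos": [0,-0.105,0.133],"rotation": [0,0,0]},{"delta_pos": [0,-0.097,0.14],"rotation": [0,0,0]},{"delta_pos": [0,-0.087,0.146],"rotation": [0,0,0]},{"delta_pos": [0,-0.077,0.151],"rotation": [0,0,0]}]}}

```text
time: 9.05
tcp_pos: [0.5315, 0.1437, 0.1681]
tcp_rot: [-0.0, 0.685, 0.728, -0.0]
wrist_force: [0.7, 3.4, 2.2]
width: 0.151
grip_force: 31.8
```

```bash
python3 -c "
from h import *
rel((.52,.14,.134),.06)
cv2.imwrite('pics/s3.png',capture('side'))"
```

```text
t 9.05 tcp [0.5315 0.1437 0.1681] yawy 0.060 z [-0.001  0.001 -1.   ] F [0.7 3.4 2.2] w 0.151 g 31.8 j [ 0.12  0.29 -0.14  1.14  0.    1.63]
units [-0.06 -0.23  0.68] rotz units 0.01
```

View pics/s3.png

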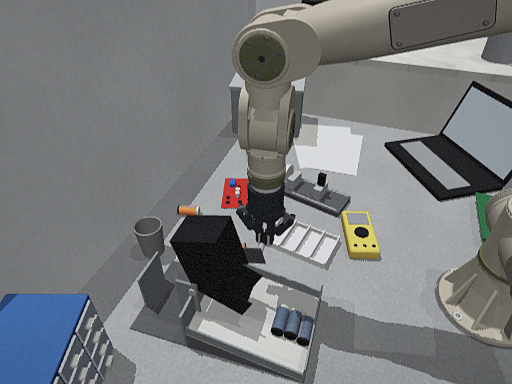

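{"method": "send_rows", "body": {"steps": [{"delta_pos": [0,-0.067,0.156],"rotation": [0,0,0]},{"delta_pos": [0,-0.057,0.16],"rotation": [0,0,0]},{"delta_pos": [0,-0.046,0.164],"rotation": [0,0,0]},{"delta_pos": [0,-0.036,0.166],"rotation": [0,0,0]},{"delta_pos": [0,-0.01,0.06],"rotation": [0,0,0]}]}}

```text
time: 9.72
tcp_pos: [0.5214, 0.1429, 0.1346]
tcp_rot: [0.0, 0.685, 0.728, 0.001]
wrist_force: [-6.0, 3.4, 25.4]
width: 0.148
grip_force: 34.7
```

{"method": "send_rows", "body": {"steps": [{"delta_pos": [0,0,0.06],"rotation": [0,0,0]},{"delta_pos": [0,0,0],"rotation": [0,0,0]},{"delta_pos": [0,0,0],"rotation": [0,0,0]},{"delta_pos": [0,0,0],"rotation": [0,0,0]},{"delta_pos": [0,0,0],"rotation": [0,0,0]}]}}

```text
time: 10.35
tcp_pos: [0.5214, 0.1428, 0.1344]
tcp_rot: [0.001, 0.685, 0.728, 0.001]
wrist_force: [-8.0, 3.8, 28.4]
width: 0.153
grip_force: 35.1
```

```bash
python3 -c "
from h import *
rel((.672,.152,.242),.06)
cv2.imwrite('pics/s4.png',capture('side'));cv2.imwrite('pics/t4.png',capture('top'))"
```

```text
t 10.35 tcp [0.5214 0.1428 0.1344] yawy 0.060 z [ 0.003  0.    -1.   ] F [-8.   3.8 28.4] w 0.153 g 35.1 j [ 0.12  0.29 -0.22  1.05 -0.    1.63]
units [ 0.    3.03 -2.14] rotz units 0.01
```

{"method": "send_rows", "body": {"steps": [{"delta_pos": [0,0.01,-0.12],"rotation": [0,0,0]},{"delta_pos": [0,0.036,-0.166],"rotation": [0,0,0]},{"delta_pos": [0,0.046,-0.164],"rotation": [0,0,0]},{"delta_pos": [0,0.057,-0.16],"rotation": [0,0,0]},{"delta_pos": [0,0.067,-0.156],"rotation": [0,0,0]}]}}

```text
time: 11.08
tcp_pos: [0.5303, 0.1433, 0.1664]
tcp_rot: [-0.002, 0.686, 0.728, -0.002]
wrist_force: [2.5, 5.0, -5.8]
width: 0.15
grip_force: 30.8
```

{"method": "send_rows", "body": {"steps": [{"delta_pos": [0,0.077,-0.151],"rotation": [0,0,0]},{"delta_pos": [0,0.087,-0.146],"rotation": [0,0,0]},{"delta_pos": [0,0.097,-0.14],"rotation": [0,0,0]},{"delta_pos": [0,0.105,-0.133],"rotation": [0,0,0]},{"delta_pos": [0,0.114,-0.126],"rotation": [0,0,0]}]}}

```text
time: 11.7
tcp_pos: [0.5533, 0.1444, 0.2034]
tcp_rot: [-0.002, 0.685, 0.728, -0.002]
wrist_force: [-7.7, 1.9, 2.5]
width: 0.15
grip_force: 30.1
```

{"method": "send_rows", "body": {"steps": [{"delta_pos": [0,0.122,-0.119],"rotation": [0,0,0]},{"delta_pos": [0,0.129,-0.11],"rotation": [0,0,0]},{"delta_pos": [0,0.136,-0.102],"rotation": [0,0,0]},{"delta_pos": [0,0.143,-0.092],"rotation": [0,0,0]},{"delta_pos": [0,0.148,-0.083],"rotation": [0,0,0]}]}}

```text
time: 12.32
tcp_pos: [0.5875, 0.1461, 0.2313]
tcp_rot: [-0.0, 0.685, 0.728, -0.002]
wrist_force: [-12.3, 0.8, 13.5]
width: 0.145
grip_force: 30.8
```

{"method": "send_rows", "body": {"steps": [{"delta_pos": [0,0.154,-0.073],"rotation": [0,0,0]},{"delta_pos": [0,0.158,-0.063],"rotation": [0,0,0]},{"delta_pos": [0,0.162,-0.052],"rotation": [0,0,0]},{"delta_pos": [0,0.165,-0.042],"rotation": [0,0,0]},{"delta_pos": [0,0.167,-0.03],"rotation": [0,0,0]}]}}

```text
time: 12.95
tcp_pos: [0.6304, 0.1483, 0.2432]
tcp_rot: [0.001, 0.686, 0.728, -0.0]
wrist_force: [-4.4, -0.6, 6.9]
width: 0.151
grip_force: 31.7
```

```bash
python3 -c "
from h import *
rel((.672,.152,.242),.06)"
```

```text
t 12.95 tcp [0.6304 0.1483 0.2432] yawy 0.060 z [ 0.001 -0.002 -1.   ] F [-4.4 -0.6  6.9] w 0.151 g 31.7 j [ 0.11  0.46  0.29  1.4  -0.    1.62]
units [0.02 0.83 0.02] rotz units -0.01
```

{"method": "send_rows", "body": {"steps": [{"delta_pos": [0,0.17,-0.02],"rotation": [0,0,0]},{"delta_pos": [0,0.17,-0.01],"rotation": [0,0,0]},{"delta_pos": [0,0.17,0.01],"rotation": [0,0,0]},{"delta_pos": [0,0.17,0.02],"rotation": [0,0,0]},{"delta_pos": [0,0.17,0.02],"rotation": [0,0,0]}]}}

```text
time: 13.58
tcp_pos: [0.6719, 0.1505, 0.2406]
tcp_rot: [-0.0, 0.686, 0.728, -0.002]
wrist_force: [-28.2, -7.3, 18.3]
width: 0.151
grip_force: 34.5
```

{"method": "send_rows", "body": {"steps": [{"delta_pos": [0,0.03,0],"rotation": [0,0,0]},{"delta_pos": [0,0.02,0],"rotation": [0,0,0]},{"delta_pos": [0,0,0],"rotation": [0,0,0]}]}}

```text
time: 13.95
tcp_pos: [0.6717, 0.1505, 0.2407]
tcp_rot: [-0.002, 0.686, 0.728, -0.004]
wrist_force: [-14.0, -5.7, 8.7]
width: 0.147
grip_force: 33.2
```

{"method": "send_rows", "body": {"steps": [{"delta_pos": [0,0,0],"rotation": [0,0,0]},{"delta_pos": [0,0,0],"rotation": [0,0,0]},{"delta_pos": [0,0,0],"rotation": [0,0,0]},{"delta_pos": [0,0,0],"rotation": [0,0,0]},{"delta_pos": [0,0,0],"rotation": [0,0,0]}], "claw": 0.45}}

```text
time: 14.58
tcp_pos: [0.6753, 0.1521, 0.2408]
tcp_rot: [-0.0, 0.685, 0.728, 0.0]
wrist_force: [-0.6, -0.3, -0.1]
width: 0.451
grip_force: 0.0
```

{"method": "send_rows", "body": {"steps": [{"delta_pos": [0,0,-0.4],"rotation": [0,0,0]},{"delta_pos": [0,0,-0.6],"rotation": [0,0,0]},{"delta_pos": [0,0,-0.6],"rotation": [0,0,0]},{"delta_pos": [0,0,-0.4],"rotation": [0,0,0]},{"delta_pos": [0,0,0],"rotation": [0,0,0]}]}}

```text
time: 15.2
tcp_pos: [0.6759, 0.1521, 0.3427]
tcp_rot: [0.001, 0.685, 0.728, 0.002]
wrist_force: [0.8, 0.4, 0.5]
width: 0.451
grip_force: 0.0
```

{"method": "send_rows", "body": {"steps": [{"delta_pos": [-0.8,-0.5,0],"rotation": [0,0,0]},{"delta_pos": [-0.8,-0.5,0],"rotation": [0,0,0]},{"delta_pos": [-0.8,-0.5,0],"rotation": [0,0,0]},{"delta_pos": [-0.8,-0.5,0],"rotation": [0,0,0]},{"delta_pos": [0,0,0],"rotation": [0,0,0]}]}}

```text
time: 15.82
tcp_pos: [0.5832, -0.016, 0.3402]
tcp_rot: [-0.0, 0.687, 0.727, -0.0]
wrist_force: [-0.6, 0.3, 0.9]
width: 0.45
grip_force: 0.0
```

```bash
python3 -c "
from h import *
rel((.672,.152,.242),.06)
a=capture('side');b=capture('top');cv2.imwrite('pics/s5.png',a);cv2.imwrite('pics/t5.png',b)
A=cv2.resize(a[220:384,125:335],None,fx=1.9,fy=1.9,interpolation=2);B=cv2.resize(b[130:304,110:230],None,fx=3.3,fy=3.3,interpolation=2)
C=np.zeros((600,800,3),np.uint8);C[:A.shape[0],:A.shape[1]]=A;C[:B.shape[0],400:400+B.shape[1]]=B[:, :400];cv2.imwrite('pics/v5.png',C)"
```

```text
t 15.82 tcp [ 0.5832 -0.016   0.3402] yawy 0.056 z [-0.001 -0.    -1.   ] F [-0.6  0.3  0.9] w 0.450 g 0.0 j [-0.16  0.33  0.34  1.58 -0.    1.35]
units [3.26 1.96 1.96] rotz units -0.06
```

View pics/v5.png

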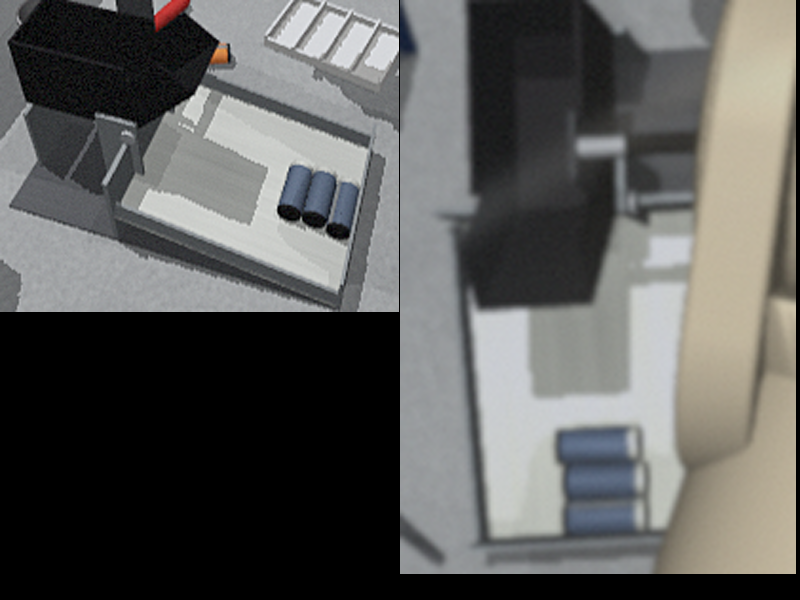

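Run:
```python
from h import *
np.set_printoptions(precision=4,suppress=True)
S=lambda x,y:((x+.5)/1.9-.5+125,(y+.5)/1.9-.5+220)
T=lambda x,y:((x-400+.5)/3.3-.5+110,(y+.5)/3.3-.5+130)
for s,t,r in [((289,213),(558,446),(632,444)),((316,220),(566,483),(641,480)),((341,231),(565,520),(640,517))]:
    p,e=tri(S(*s),T(*t)); print("blackend",p,round(e,1),"silver end",plane("top",T(*r),p[2]), "mid", (p+plane("top",T(*r),p[2]))/2)
# automatic: blue masks
for n in("side","top"):
    im=cv2.imread(f"pics/{n[0]}5.png"); h=cv2.cvtColor(im,cv2.COLOR_BGR2HSV)
    m=cv2.inRange(h,(100,60,30),(125,255,255)); 
    m[:220 if n=="side" else 240]=0
    if n=="side": m[:,:240]=0
    k,l,st,c=cv2.connectedComponentsWithStats(m)
    for i in range(1,k):
        if st[i,4]>60: print(n,st[i],c[i].round(1))
```

```text
blackend [0.4561 0.2739 0.0438] 1.8 silver end [0.4582 0.2135 0.0438] mid [0.4571 0.2437 0.0438]
blackend [0.4253 0.2683 0.038 ] 2.6 silver end [0.4286 0.207  0.038 ] mid [0.427  0.2376 0.038 ]
blackend [0.395  0.2695 0.0345] 2.8 silver end [0.3984 0.2081 0.0345] mid [0.3967 0.2388 0.0345]
side [272 307  30  30 547] [287.3 320. ]
side [300 316  14  25 210] [306.7 327.5]
top [159 260  21  21 352] [169.1 270.1]
top [161 284  19   7 121] [170.4 287.2]
```

{"method": "send_rows", "body": {"steps": [{"rotation": [0,0,-1],"delta_pos": [0,0,0.1]},{"rotation": [0,0,-1],"delta_pos": [0,0,0.1]},{"rotation": [0,0,-1],"delta_pos": [0,0,0.1]},{"rotation": [0,0,-1],"delta_pos": [0,0,0.1]},{"rotation": [0,0,-1],"delta_pos": [0,0,0.1]}], "claw": 1}}

```text
time: 16.55
tcp_pos: [0.5855, -0.0122, 0.3147]
tcp_rot: [-0.0, 0.547, 0.837, 0.0]
wrist_force: [-0.2, -0.6, -0.3]
width: 1.003
grip_force: 0.0
```

{"method": "send_rows", "body": {"steps": [{"rotation": [0,0,-1],"delta_pos": [0,0,0.1]},{"rotation": [0,0,-1],"delta_pos": [0,0,0.1]},{"rotation": [0,0,-1],"delta_pos": [0,0,0.1]},{"rotation": [0,0,-1],"delta_pos": [0,0,0.1]},{"rotation": [0,0,-1],"delta_pos": [0,0,0.1]}]}}

```text
time: 17.18
tcp_pos: [0.5855, -0.0121, 0.2897]
tcp_rot: [-0.0, 0.393, 0.92, 0.0]
wrist_force: [0.1, -0.2, -0.3]
width: 1.004
grip_force: 0.0
```

{"method": "send_rows", "body": {"steps": [{"rotation": [0,0,-1],"delta_pos": [0,0,0.1]},{"rotation": [0,0,-1],"delta_pos": [0,0,0.1]},{"rotation": [0,0,-1],"delta_pos": [0,0,0.1]},{"rotation": [0,0,-1],"delta_pos": [0,0,0.1]},{"rotation": [0,0,-1],"delta_pos": [0,0,0.1]}]}}

```text
time: 17.8
tcp_pos: [0.5854, -0.0121, 0.2647]
tcp_rot: [-0.0, 0.227, 0.974, 0.0]
wrist_force: [-0.8, 0.5, 0.2]
width: 0.998
grip_force: 0.0
```

{"method": "send_rows", "body": {"steps": [{"rotation": [0,0,-1],"delta_pos": [0,0,0.1]},{"rotation": [0,0,-1],"delta_pos": [0,0,0.1]},{"rotation": [0,0,-1],"delta_pos": [0,0,0.1]},{"rotation": [0,0,-1],"delta_pos": [0,0,0.1]},{"rotation": [0,0,-1],"delta_pos": [0,0,0.1]}]}}

```text
time: 18.42
tcp_pos: [0.5854, -0.0121, 0.2397]
tcp_rot: [-0.0, 0.055, 0.998, 0.0]
wrist_force: [-0.4, -1.3, 0.3]
width: 1.003
grip_force: 0.0
```

{"method": "send_rows", "body": {"steps": [{"rotation": [0,0,-1],"delta_pos": [0,0,0.1]},{"rotation": [0,0,-1],"delta_pos": [0,0,0.1]},{"rotation": [0,0,-0.5],"delta_pos": [0,0,0]}]}}

```text
time: 18.8
tcp_pos: [0.585, -0.0123, 0.2296]
tcp_rot: [-0.001, -0.032, 0.999, 0.0]
wrist_force: [0.0, -0.1, -0.0]
width: 0.999
grip_force: 0.0
```

Run:
```python
from h import *
rel((.457,.242,.15),1.63)
im=capture("top");cv2.imwrite("pics/t6.png",im)
h=cv2.cvtColor(im,cv2.COLOR_BGR2HSV)
# jaw and gauge: print dark-grip contour
crop("top",310,185,110,130,4.5,"g6",im)
```

```text
t 18.80 tcp [ 0.585  -0.0123  0.2296] yawy 1.634 z [-0.002  0.001 -1.   ] F [ 0.  -0.1 -0. ] w 0.999 g 0.0 j [-0.16  0.34  0.07  1.31  0.   -0.22]
units [2.23 5.24 1.6 ] rotz units 0.06
```

View pics/g6.png

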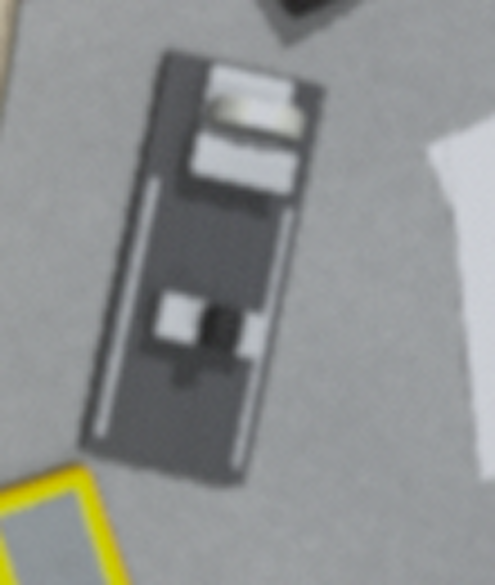

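Run:
```python
from h import *
np.set_printoptions(precision=4,suppress=True)
T=lambda x,y:((x+.5)/4.5-.5+310,(y+.5)/4.5-.5+185)
P=lambda x,y,z:plane("top",T(x,y),z)[:2]
for n,c,z in [("anvL",(191,178),.06),("anvR",(293,194),.06),("jawL+",(163,291),.06),("jawL-",(152,338),.06),("jawR+",(268,312),.06),("jawR-",(258,358),.06),("b1",(167,50),.02),("b2",(325,89),.02),("b3",(80,452),.02),("b4",(243,487),.02),("griptop",(224,321),.105)]:
    p=P(*c,z); ux=np.array([.9725,-.2329]);uy=np.array([.2329,.9725]);q=p-[.5193,-.2670]; print(n,p,"gauge",(q@ux).round(4),(q@uy).round(4))
```

```text
anvL [ 0.5617 -0.2483] gauge 0.0369 0.028
anvR [ 0.5518 -0.308 ] gauge 0.0412 -0.0323
jawL+ [ 0.4956 -0.2297] gauge -0.0318 0.0307
jawL- [ 0.4683 -0.2225] gauge -0.06 0.0314
jawR+ [ 0.4829 -0.2908] gauge -0.0298 -0.0316
jawR- [ 0.4563 -0.2839] gauge -0.0573 -0.0311
b1 [ 0.642  -0.2454] gauge 0.1143 0.0495
b2 [ 0.6169 -0.3419] gauge 0.1124 -0.0501
b3 [ 0.3978 -0.1852] gauge -0.1372 0.0512
b4 [ 0.3765 -0.2828] gauge -0.1352 -0.0486
griptop [ 0.4804 -0.2537] gauge -0.041 0.0039
```

{"method": "send_rows", "body": {"steps": [{"delta_pos": [0.37,0.87,0],"rotation": [0,0,0]},{"delta_pos": [0.37,0.87,0],"rotation": [0,0,0]},{"delta_pos": [0.37,0.87,0.2],"rotation": [0,0,0]},{"delta_pos": [0.37,0.87,0.4],"rotation": [0,0,0]},{"delta_pos": [0.37,0.87,0.5],"rotation": [0,0,0]}]}}

```text
time: 19.48
tcp_pos: [0.4795, 0.1998, 0.176]
tcp_rot: [0.001, -0.03, 1.0, 0.0]
wrist_force: [0.6, -0.4, 0.2]
width: 0.997
grip_force: 0.0
```

{"method": "send_rows", "body": {"steps": [{"delta_pos": [0.37,0.87,0.5],"rotation": [0,0,0.06]},{"delta_pos": [0,0,0.3],"rotation": [0,0,0]},{"delta_pos": [0,0,0],"rotation": [0,0,0]}]}}

```text
time: 19.85
tcp_pos: [0.4579, 0.2402, 0.135]
tcp_rot: [-0.001, -0.028, 1.0, -0.0]
wrist_force: [0.5, -0.3, 0.2]
width: 1.003
grip_force: 0.0
```

Run:
```python
from h import *
rel((.457,.242,.03),1.63)
a=capture("side");crop("side",230,210,130,120,4.5,"c7",a)
```

```text
t 19.85 tcp [0.4579 0.2402 0.135 ] yawy 1.628 z [-0.002 -0.001 -1.   ] F [ 0.5 -0.3  0.2] w 1.003 g 0.0 j [ 0.33  0.25 -0.28  1.04 -0.    0.27]
units [0.01 0.04 2.1 ] rotz units -0.03
```

View pics/c7.png

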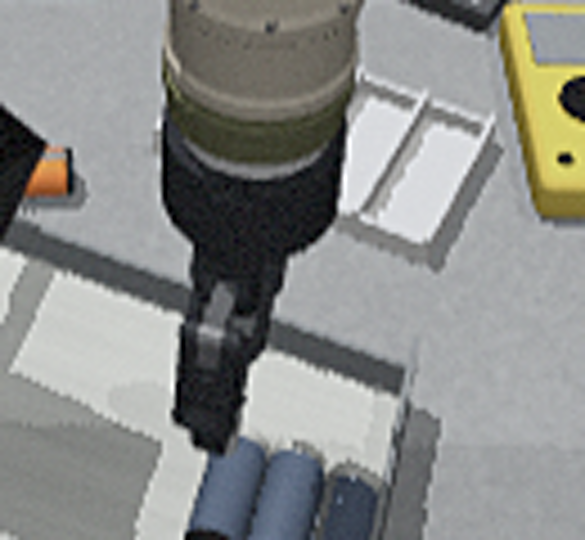

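{"method": "send_rows", "body": {"steps": [{"delta_pos": [0,0.03,0.5],"rotation": [0,0,0]},{"delta_pos": [0,0,0.5],"rotation": [0,0,0]},{"delta_pos": [0,0,0.5],"rotation": [0,0,0]},{"delta_pos": [0,0,0.4],"rotation": [0,0,0]},{"delta_pos": [0,0,0.16],"rotation": [0,0,0]}]}}

```text
time: 20.52
tcp_pos: [0.4593, 0.2406, 0.0327]
tcp_rot: [0.0, -0.027, 1.0, -0.0]
wrist_force: [-0.7, 0.3, -0.3]
width: 0.999
grip_force: 0.0
```

{"method": "send_rows", "body": {"steps": [{"delta_pos": [0,0,0],"rotation": [0,0,0]},{"delta_pos": [0,0,0],"rotation": [0,0,0]},{"delta_pos": [0,0,0],"rotation": [0,0,0]},{"delta_pos": [0,0,0],"rotation": [0,0,0]},{"delta_pos": [0,0,0],"rotation": [0,0,0]}], "claw": 0, "force": 30}}

```text
time: 21.15
tcp_pos: [0.4593, 0.2418, 0.0338]
tcp_rot: [0.001, -0.028, 1.0, 0.0]
wrist_force: [0.2, -0.7, 6.4]
width: 0.765
grip_force: 33.9
```

Run:
```python
from h import *
rel((.457,.242,.15),1.63)
```

```text
t 21.15 tcp [0.4593 0.2418 0.0338] yawy 1.627 z [ 0.002  0.    -1.   ] F [ 0.2 -0.7  6.4] w 0.765 g 33.9 j [ 0.33  0.35 -0.42  0.8  -0.    0.27]
units [ 0.04  0.01 -2.32] rotz units -0.05
```

{"method": "send_rows", "body": {"steps": [{"delta_pos": [0,0,-0.2],"rotation": [0,0,0]},{"delta_pos": [0,0,-0.3],"rotation": [0,0,0]},{"delta_pos": [0,0,-0.5],"rotation": [0,0,0]},{"delta_pos": [0,0,-0.5],"rotation": [0,0,0]},{"delta_pos": [0,0,-0.5],"rotation": [0,0,0]}]}}

```text
time: 21.78
tcp_pos: [0.458, 0.2417, 0.1344]
tcp_rot: [-0.0, -0.028, 1.0, 0.0]
wrist_force: [0.8, 0.1, -0.1]
width: 0.761
grip_force: 33.4
```

{"method": "send_rows", "body": {"steps": [{"delta_pos": [0,0,-0.5],"rotation": [0,0,1]},{"delta_pos": [0,0,-0.4],"rotation": [0,0,1]},{"delta_pos": [0,0,0],"rotation": [0,0,1]},{"delta_pos": [0,0,0],"rotation": [0,0,1]},{"delta_pos": [0,0,0],"rotation": [0,0,0.17]}]}}

```text
time: 22.4
tcp_pos: [0.4581, 0.2417, 0.1786]
tcp_rot: [0.0, 0.117, 0.993, 0.0]
wrist_force: [0.4, 0.1, -0.5]
width: 0.763
grip_force: 33.4
```

Run:
```python
from h import *
rel((.527,-.269,.18),1.336)
```

```text
t 22.40 tcp [0.4581 0.2417 0.1786] yawy 1.336 z [ 0.  0. -1.] F [ 0.4  0.1 -0.5] w 0.763 g 33.4 j [ 0.33  0.23 -0.2   1.14  0.    0.57]
units [-3.72 -9.61 -0.03] rotz units -0.00
```

{"method": "send_rows", "body": {"steps": [{"delta_pos": [-0.25,-0.64,0],"rotation": [0,0,0]},{"delta_pos": [-0.25,-0.64,0],"rotation": [0,0,0]},{"delta_pos": [-0.25,-0.64,0],"rotation": [0,0,0]},{"delta_pos": [-0.25,-0.64,0],"rotation": [0,0,0]},{"delta_pos": [-0.25,-0.64,0],"rotation": [0,0,0]}]}}

```text
time: 23.02
tcp_pos: [0.4817, 0.0705, 0.1782]
tcp_rot: [0.0, 0.117, 0.993, 0.0]
wrist_force: [-0.3, 1.3, -0.8]
width: 0.762
grip_force: 33.4
```

{"method": "send_rows", "body": {"steps": [{"delta_pos": [-0.25,-0.64,0],"rotation": [0,0,0]},{"delta_pos": [-0.25,-0.64,0],"rotation": [0,0,0]},{"delta_pos": [-0.25,-0.64,0],"rotation": [0,0,0]},{"delta_pos": [-0.25,-0.64,0],"rotation": [0,0,0]},{"delta_pos": [-0.25,-0.64,0],"rotation": [0,0,0]}]}}

```text
time: 23.65
tcp_pos: [0.5053, -0.0997, 0.1782]
tcp_rot: [-0.0, 0.117, 0.993, 0.0]
wrist_force: [0.8, -0.5, -1.1]
width: 0.761
grip_force: 33.4
```

{"method": "send_rows", "body": {"steps": [{"delta_pos": [-0.25,-0.64,0],"rotation": [0,0,0]},{"delta_pos": [-0.25,-0.64,0],"rotation": [0,0,0]},{"delta_pos": [-0.25,-0.64,0],"rotation": [0,0,0]},{"delta_pos": [-0.25,-0.64,0],"rotation": [0,0,0]},{"delta_pos": [-0.2,-0.64,0],"rotation": [0,0,0]}]}}

```text
time: 24.28
tcp_pos: [0.5264, -0.2692, 0.178]
tcp_rot: [-0.0, 0.117, 0.993, 0.0]
wrist_force: [-0.0, -0.0, -0.8]
width: 0.757
grip_force: 33.4
```

{"method": "send_rows", "body": {"steps": [{"delta_pos": [0,0,0.5],"rotation": [0,0,0]},{"delta_pos": [0,0,0.5],"rotation": [0,0,0]},{"delta_pos": [0,0,0.4],"rotation": [0,0,0]},{"delta_pos": [0,0,0.2],"rotation": [0,0,0]},{"delta_pos": [0,0,0],"rotation": [0,0,0]}]}}

```text
time: 24.9
tcp_pos: [0.526, -0.2679, 0.0974]
tcp_rot: [-0.001, 0.117, 0.993, 0.0]
wrist_force: [0.8, -0.6, 0.1]
width: 0.758
grip_force: 33.4
```

Run:
```python
from h import *
rel((.527,-.269,.026),1.336)
a=capture("side");b=capture("top")
A=cv2.resize(a[140:230,250:370],None,fx=3.3,fy=3.3,interpolation=2);B=cv2.resize(b[185:295,310:410],None,fx=4,fy=2.7,interpolation=2)
cv2.imwrite('pics/g8.png',np.hstack([A,cv2.resize(B,(400,A.shape[0]))]))
```

```text
t 24.90 tcp [ 0.526  -0.2679  0.0974] yawy 1.336 z [-0.001  0.001 -1.   ] F [ 0.8 -0.6  0.1] w 0.758 g 33.4 j [-0.61  0.41 -0.14  1.01  0.   -0.37]
units [-0.03 -0.02  1.43] rotz units 0.00
```

View pics/g8.png

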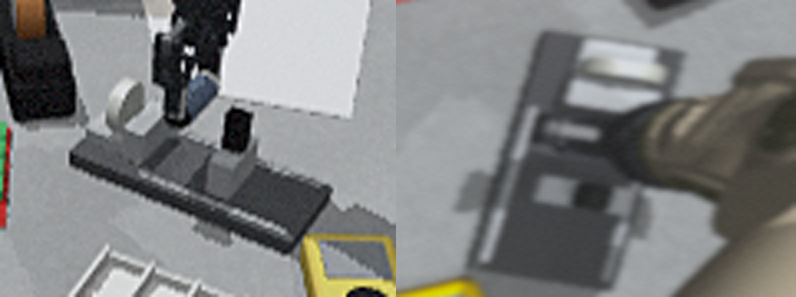

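{"method": "send_rows", "body": {"steps": [{"delta_pos": [-0.14,-0.02,0],"rotation": [0,0,0]},{"delta_pos": [0,0,0.5],"rotation": [0,0,0]},{"delta_pos": [0,0,0.5],"rotation": [0,0,0]},{"delta_pos": [0,0,0.25],"rotation": [0,0,0]},{"delta_pos": [0,0,0.06],"rotation": [0,0,0]}]}}

```text
time: 25.62
tcp_pos: [0.5331, -0.2708, 0.032]
tcp_rot: [-0.0, 0.117, 0.993, 0.0]
wrist_force: [-0.0, -0.4, 0.3]
width: 0.762
grip_force: 33.4
```

{"method": "send_rows", "body": {"steps": [{"delta_pos": [0,0,0],"rotation": [0,0,0]},{"delta_pos": [0,0,0.04],"rotation": [0,0,0]},{"delta_pos": [0,0,0],"rotation": [0,0,0]}]}}

```text
time: 26.0
tcp_pos: [0.5339, -0.2714, 0.0314]
tcp_rot: [0.001, 0.117, 0.993, -0.0]
wrist_force: [0.6, -0.8, 1.7]
width: 0.765
grip_force: 33.7
```

Run:
```python
from h import *
rel((.533,-.27,.025),1.336)
```

```text
t 26.00 tcp [ 0.5339 -0.2714  0.0314] yawy 1.336 z [ 0.002 -0.001 -1.   ] F [ 0.6 -0.8  1.7] w 0.765 g 33.7 j [-0.6   0.49 -0.21  0.87  0.   -0.37]
units [0.02 0.02 0.13] rotz units -0.00
```

{"method": "send_rows", "body": {"steps": [{"delta_pos": [0,0,0.03],"rotation": [0,0,0]},{"delta_pos": [0,0,0.03],"rotation": [0,0,0]},{"delta_pos": [0,0,0],"rotation": [0,0,0]}]}}

```text
time: 26.38
tcp_pos: [0.5341, -0.2715, 0.0312]
tcp_rot: [0.002, 0.117, 0.993, -0.001]
wrist_force: [-5.0, 3.9, 20.7]
width: 0.764
grip_force: 35.9
```

{"method": "send_rows", "body": {"steps": [{"delta_pos": [0,0,-0.06],"rotation": [0,0,0]},{"delta_pos": [0,0,0],"rotation": [0,0,0]}]}}

```text
time: 26.62
tcp_pos: [0.5335, -0.2711, 0.0313]
tcp_rot: [0.001, 0.117, 0.993, -0.0]
wrist_force: [-0.6, 1.0, 8.0]
width: 0.762
grip_force: 34.4
```

{"method": "send_rows", "body": {"steps": [{"delta_pos": [0,0,0],"rotation": [0,0,0]},{"delta_pos": [0,0,0],"rotation": [0,0,0]},{"delta_pos": [0,0,0],"rotation": [0,0,0]}], "claw": 1}}

```text
time: 27.0
tcp_pos: [0.5328, -0.2707, 0.0298]
tcp_rot: [-0.0, 0.117, 0.993, 0.0]
wrist_force: [0.0, -0.4, 0.3]
width: 1.002
grip_force: 0.0
```

{"method": "send_rows", "body": {"steps": [{"delta_pos": [0,0,-0.3],"rotation": [0,0,0]},{"delta_pos": [0,0,-0.5],"rotation": [0,0,0]},{"delta_pos": [0,0,-0.6],"rotation": [0,0,0]},{"delta_pos": [0,0,-0.8],"rotation": [0,0,0]},{"delta_pos": [0,0,-0.8],"rotation": [0,0,0]}]}}

```text
time: 27.62
tcp_pos: [0.533, -0.2708, 0.1826]
tcp_rot: [0.0, 0.117, 0.993, -0.0]
wrist_force: [0.2, -0.5, 0.7]
width: 0.999
grip_force: 0.0
```

Run:
```python
from h import *
rel((.48,-.2575,.18),1.336)
a=capture("side");b=capture("top");cv2.imwrite("pics/s9.png",a)
A=cv2.resize(a[130:230,250:370],None,fx=6.4,fy=6,interpolation=2)
cv2.imwrite('pics/g9.png',A)
```

```text
t 27.62 tcp [ 0.533  -0.2708  0.1826] yawy 1.336 z [ 0.001 -0.    -1.   ] F [ 0.2 -0.5  0.7] w 0.999 g 0.0 j [-0.6   0.37  0.01  1.21  0.   -0.37]
units [1.09 0.01 0.05] rotz units -0.00
```

View pics/g9.png

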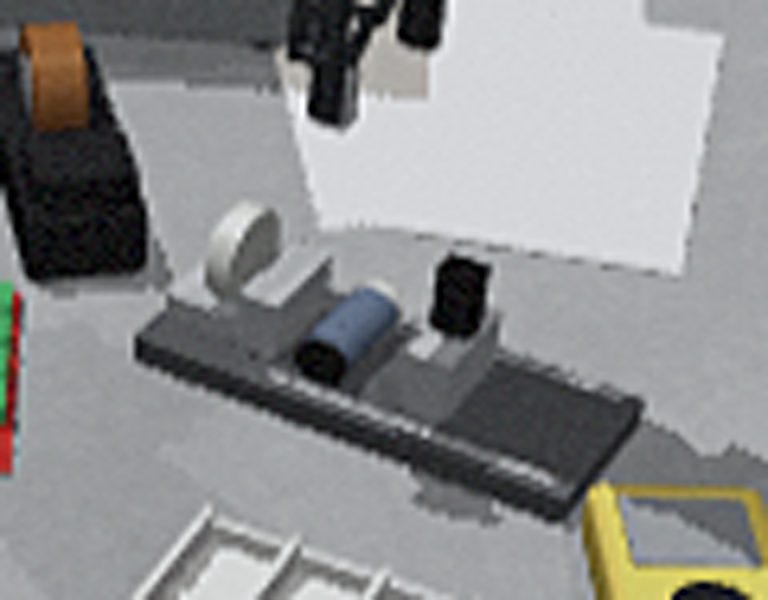

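Run:
```python
from h import *
rel((.478,-.2557,.069),1.336)
```

```text
t 27.73 tcp [ 0.5356 -0.2725  0.1868] yawy 1.336 z [ 0.008 -0.006 -1.   ] F [ 0.4 -0.3  0.2] w 1.001 g 0.0 j [-0.6   0.37  0.02  1.21  0.   -0.37]
units [1.22 0.07 2.34] rotz units -0.00
```

{"method": "send_rows", "body": {"steps": [{"delta_pos": [0.38,0,0],"rotation": [0,0,0]},{"delta_pos": [0.38,0.03,0],"rotation": [0,0,0]},{"delta_pos": [0.38,0.03,0],"rotation": [0,0,0]},{"delta_pos": [0,0,0],"rotation": [0,0,0]}], "claw": 0.65}}

```text
time: 28.22
tcp_pos: [0.4773, -0.2541, 0.1807]
tcp_rot: [-0.0, 0.117, 0.993, 0.0]
wrist_force: [1.3, 0.4, 0.2]
width: 0.648
grip_force: 0.0
```

{"method": "send_rows", "body": {"steps": [{"delta_pos": [0,0,0.6],"rotation": [0,0,0]},{"delta_pos": [0,0,0.6],"rotation": [0,0,0]},{"delta_pos": [0,0,0.2],"rotation": [0,0,0]},{"delta_pos": [0,0,0],"rotation": [0,0,0]}]}}

```text
time: 28.72
tcp_pos: [0.4784, -0.2546, 0.11]
tcp_rot: [-0.0, 0.117, 0.993, 0.0]
wrist_force: [-0.1, 0.5, 0.3]
width: 0.649
grip_force: 0.0
```

Run:
```python
from h import *
rel((.478,-.2557,.069),1.336)
a=capture("side");b=capture("top")
A=cv2.resize(a[130:230,250:370],None,fx=4.2,fy=4.2,interpolation=2);B=cv2.resize(b[200:300,320:410],None,fx=3.3,fy=4.2,interpolation=2)
cv2.imwrite('pics/g10.png',np.hstack([A,B]))
```

```text
t 28.73 tcp [ 0.4784 -0.2546  0.11  ] yawy 1.336 z [-0.001  0.001 -1.   ] F [-0.1  0.5  0.3] w 0.649 g 0.0 j [-0.64  0.32 -0.25  1.    0.   -0.4 ]
units [ 0.   -0.02  0.82] rotz units -0.00
```

View pics/g10.png

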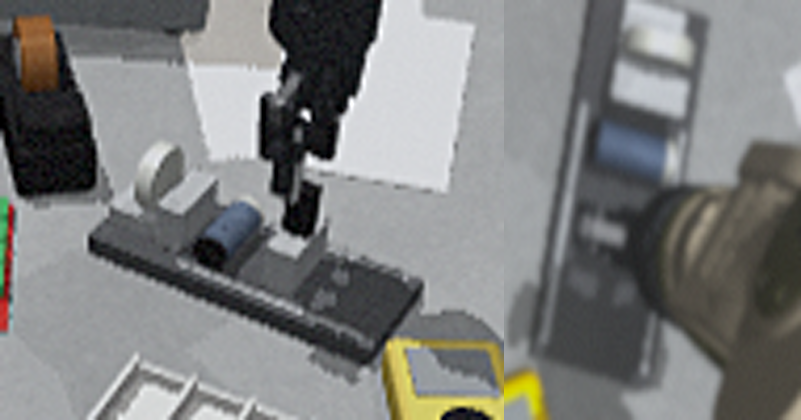

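{"method": "send_rows", "body": {"steps": [{"delta_pos": [0,-0.02,0.4],"rotation": [0,0,0]},{"delta_pos": [0,0,0.4],"rotation": [0,0,0]},{"delta_pos": [0,0,0],"rotation": [0,0,0]}]}}

```text
time: 29.2
tcp_pos: [0.4778, -0.2554, 0.0702]
tcp_rot: [-0.0, 0.117, 0.993, 0.0]
wrist_force: [-0.0, 0.5, -0.3]
width: 0.649
grip_force: 0.0
```

{"method": "send_rows", "body": {"steps": [{"delta_pos": [0,0,0],"rotation": [0,0,0]},{"delta_pos": [0,0,0],"rotation": [0,0,0]},{"delta_pos": [0,0,0],"rotation": [0,0,0]},{"delta_pos": [0,0,0],"rotation": [0,0,0]},{"delta_pos": [0,0,0],"rotation": [0,0,0]}], "claw": 0, "force": 30}}

```text
time: 29.82
tcp_pos: [0.4785, -0.2592, 0.072]
tcp_rot: [0.001, 0.119, 0.993, -0.003]
wrist_force: [-3.7, -9.5, 1.4]
width: 0.18
grip_force: 34.3
```

Run:
```python
from h import *
rel((.478,-.2557,.069),1.336)
```

```text
t 29.82 tcp [ 0.4785 -0.2592  0.072 ] yawy 1.333 z [ 0.001 -0.007 -1.   ] F [-3.7 -9.5  1.4] w 0.180 g 34.3 j [-0.64  0.35 -0.31  0.91 -0.   -0.4 ]
units [0.03 0.07 0.06] rotz units -0.04
```

{"method": "send_rows", "body": {"steps": [{"delta_pos": [0,-0.07,0],"rotation": [0,0,0]},{"delta_pos": [-0.08,0,0],"rotation": [0,0,0]},{"delta_pos": [-0.08,0,0],"rotation": [0,0,0]},{"delta_pos": [-0.08,0,0],"rotation": [0,0,0]},{"delta_pos": [-0.08,0,0],"rotation": [0,0,0]}]}}

```text
time: 30.45
tcp_pos: [0.4933, -0.2629, 0.072]
tcp_rot: [0.001, 0.117, 0.993, -0.0]
wrist_force: [-3.6, 0.7, 7.3]
width: 0.182
grip_force: 35.3
```

{"method": "send_rows", "body": {"steps": [{"delta_pos": [-0.08,0,0],"rotation": [0,0,0]},{"delta_pos": [-0.08,0,0],"rotation": [0,0,0]},{"delta_pos": [-0.08,0,0],"rotation": [0,0,0]},{"delta_pos": [0,0,0],"rotation": [0,0,0]}]}}

```text
time: 30.95
tcp_pos: [0.5054, -0.2659, 0.072]
tcp_rot: [0.001, 0.117, 0.993, -0.0]
wrist_force: [-1.5, 0.5, 5.5]
width: 0.179
grip_force: 35.3
```

Run:
```python
from h import *
rel((.478,-.2557,.069),1.336)
```

```text
t 30.95 tcp [ 0.5054 -0.2659  0.072 ] yawy 1.335 z [ 0.002 -0.001 -1.   ] F [-1.5  0.5  5.5] w 0.179 g 35.3 j [-0.63  0.4  -0.24  0.93  0.   -0.39]
units [0.58 0.07 0.06] rotz units -0.01
```

{"method": "send_rows", "body": {"steps": [{"delta_pos": [-0.04,0,0],"rotation": [0,0,0]},{"delta_pos": [-0.04,0,0],"rotation": [0,0,0]},{"delta_pos": [-0.04,0,0],"rotation": [0,0,0]},{"delta_pos": [0,0,0],"rotation": [0,0,0]}]}}

```text
time: 31.45
tcp_pos: [0.5109, -0.2673, 0.0719]
tcp_rot: [0.001, 0.117, 0.993, -0.0]
wrist_force: [-2.4, 0.3, 5.8]
width: 0.183
grip_force: 35.2
```

{"method": "send_rows", "body": {"steps": [{"delta_pos": [-0.03,0,0],"rotation": [0,0,0]},{"delta_pos": [-0.03,0,0],"rotation": [0,0,0]},{"delta_pos": [0,0,0],"rotation": [0,0,0]}]}}

```text
time: 31.82
tcp_pos: [0.5137, -0.268, 0.072]
tcp_rot: [0.001, 0.117, 0.993, -0.0]
wrist_force: [-2.0, -0.1, 6.0]
width: 0.184
grip_force: 35.2
```

{"method": "send_rows", "body": {"steps": [{"delta_pos": [-0.02,0,0],"rotation": [0,0,0]},{"delta_pos": [-0.02,0,0],"rotation": [0,0,0]},{"delta_pos": [0,0,0],"rotation": [0,0,0]}]}}

```text
time: 32.2
tcp_pos: [0.5156, -0.2684, 0.0719]
tcp_rot: [0.001, 0.117, 0.993, -0.0]
wrist_force: [-1.9, -0.1, 6.0]
width: 0.184
grip_force: 35.2
```

{"method": "send_rows", "body": {"steps": [{"delta_pos": [-0.02,0,0],"rotation": [0,0,0]},{"delta_pos": [-0.02,0,0],"rotation": [0,0,0]},{"delta_pos": [0,0,0],"rotation": [0,0,0]}]}}

```text
time: 32.58
tcp_pos: [0.5176, -0.2689, 0.0719]
tcp_rot: [0.001, 0.117, 0.993, -0.0]
wrist_force: [-1.4, 0.9, 6.4]
width: 0.182
grip_force: 35.2
```

{"method": "send_rows", "body": {"steps": [{"delta_pos": [-0.02,0,0],"rotation": [0,0,0]},{"delta_pos": [0,0,0],"rotation": [0,0,0]}]}}

```text
time: 32.83
tcp_pos: [0.5185, -0.2691, 0.072]
tcp_rot: [0.001, 0.117, 0.993, -0.0]
wrist_force: [-3.2, 0.8, 6.6]
width: 0.183
grip_force: 35.2
```

{"method": "send_rows", "body": {"steps": [{"delta_pos": [-0.02,0,0],"rotation": [0,0,0]},{"delta_pos": [0,0,0],"rotation": [0,0,0]}]}}

```text
time: 33.08
tcp_pos: [0.5195, -0.2694, 0.072]
tcp_rot: [0.001, 0.117, 0.993, -0.0]
wrist_force: [-1.3, 0.6, 6.1]
width: 0.178
grip_force: 35.2
```

{"method": "send_rows", "body": {"steps": [{"delta_pos": [-0.02,0,0],"rotation": [0,0,0]},{"delta_pos": [0,0,0],"rotation": [0,0,0]}]}}

```text
time: 33.33
tcp_pos: [0.5197, -0.2694, 0.072]
tcp_rot: [0.0, 0.118, 0.993, -0.0]
wrist_force: [-4.9, 0.6, 8.0]
width: 0.178
grip_force: 35.5
```

{"method": "send_rows", "body": {"steps": [{"delta_pos": [-0.02,0,0],"rotation": [0,0,0]},{"delta_pos": [0,0,0],"rotation": [0,0,0]}]}}

```text
time: 33.58
tcp_pos: [0.5197, -0.2694, 0.0719]
tcp_rot: [-0.001, 0.118, 0.993, -0.0]
wrist_force: [-7.0, 1.1, 11.2]
width: 0.179
grip_force: 35.8
```

{"method": "send_rows", "body": {"steps": [{"delta_pos": [-0.01,0,0],"rotation": [0,0,0]},{"delta_pos": [0,0,0],"rotation": [0,0,0]},{"delta_pos": [0,0,0],"rotation": [0,0,0]},{"delta_pos": [0,0,0],"rotation": [0,0,0]}]}}

```text
time: 34.08
tcp_pos: [0.5197, -0.2694, 0.0719]
tcp_rot: [-0.001, 0.118, 0.993, -0.0]
wrist_force: [-9.0, 1.1, 11.8]
width: 0.183
grip_force: 35.9
```

Run:
```python
from h import *
rel((.468,-.2575,.072),1.336)
```

```text
t 34.08 tcp [ 0.5197 -0.2694  0.0719] yawy 1.335 z [-0.003 -0.    -1.   ] F [-9.   1.1 11.8] w 0.183 g 35.9 j [-0.61  0.43 -0.19  0.95 -0.   -0.38]
units [ 1.06 -0.01  0.  ] rotz units -0.02
```

{"method": "send_rows", "body": {"steps": [{"delta_pos": [0.08,0,0],"rotation": [0,0,0]},{"delta_pos": [0.1,0,0],"rotation": [0,0,0]},{"delta_pos": [0.1,0,0],"rotation": [0,0,0]},{"delta_pos": [0.1,0,0],"rotation": [0,0,0]},{"delta_pos": [0.1,0,0],"rotation": [0,0,0]}]}}

```text
time: 34.7
tcp_pos: [0.4999, -0.2646, 0.072]
tcp_rot: [0.002, 0.117, 0.993, -0.0]
wrist_force: [3.3, 0.9, 6.3]
width: 0.184
grip_force: 35.2
```

{"method": "send_rows", "body": {"steps": [{"delta_pos": [0.1,0,0],"rotation": [0,0,0]},{"delta_pos": [0.1,0,0],"rotation": [0,0,0]},{"delta_pos": [0.1,0,0],"rotation": [0,0,0]},{"delta_pos": [0.1,0,0],"rotation": [0,0,0]},{"delta_pos": [0.08,0,0],"rotation": [0,0,0]}]}}

```text
time: 35.33
tcp_pos: [0.4766, -0.2589, 0.072]
tcp_rot: [0.002, 0.117, 0.993, -0.0]
wrist_force: [3.3, 1.6, 6.8]
width: 0.18
grip_force: 35.4
```

{"method": "send_rows", "body": {"steps": [{"delta_pos": [0.06,0,0],"rotation": [0,0,0]},{"delta_pos": [0.04,0,0],"rotation": [0,0,0]},{"delta_pos": [0.02,0,0],"rotation": [0,0,0]},{"delta_pos": [0,0,0],"rotation": [0,0,0]}]}}

```text
time: 35.83
tcp_pos: [0.471, -0.2575, 0.0719]
tcp_rot: [0.002, 0.117, 0.993, -0.0]
wrist_force: [2.7, 1.2, 7.8]
width: 0.183
grip_force: 35.3
```

Run:
```python
from h import *
rel((.468,-.2575,.072),1.336)
```

```text
t 35.83 tcp [ 0.471  -0.2575  0.0719] yawy 1.336 z [ 0.005 -0.001 -1.   ] F [2.7 1.2 7.8] w 0.183 g 35.3 j [-0.65  0.34 -0.33  0.9   0.   -0.42]
units [ 0.06 -0.01 -0.  ] rotz units 0.00
```

{"method": "send_rows", "body": {"steps": [{"delta_pos": [0.03,0,0],"rotation": [0,0,0]},{"delta_pos": [0,0,0],"rotation": [0,0,0]}]}}

```text
time: 36.08
tcp_pos: [0.471, -0.2575, 0.072]
tcp_rot: [0.004, 0.117, 0.993, -0.0]
wrist_force: [7.7, 1.0, 3.4]
width: 0.182
grip_force: 34.9
```

{"method": "send_rows", "body": {"steps": [{"delta_pos": [0.03,0,0],"rotation": [0,0,0]},{"delta_pos": [0,0,0],"rotation": [0,0,0]}]}}

```text
time: 36.33
tcp_pos: [0.471, -0.2575, 0.072]
tcp_rot: [0.005, 0.117, 0.993, -0.0]
wrist_force: [11.9, 0.8, -0.3]
width: 0.181
grip_force: 34.4
```

{"method": "send_rows", "body": {"steps": [{"delta_pos": [0.03,0,0],"rotation": [0,0,0]},{"delta_pos": [0,0,0],"rotation": [0,0,0]}]}}

```text
time: 36.58
tcp_pos: [0.471, -0.2575, 0.072]
tcp_rot: [0.006, 0.117, 0.993, -0.0]
wrist_force: [16.9, 0.7, -3.7]
width: 0.185
grip_force: 33.9
```

{"method": "send_rows", "body": {"steps": [{"delta_pos": [-0.1,0,0],"rotation": [0,0,0]},{"delta_pos": [0,0,0],"rotation": [0,0,0]}]}}

```text
time: 36.83
tcp_pos: [0.4716, -0.2576, 0.0719]
tcp_rot: [0.002, 0.117, 0.993, -0.0]
wrist_force: [2.1, 1.7, 7.4]
width: 0.186
grip_force: 35.5
```

{"method": "send_rows", "body": {"steps": [{"delta_pos": [0,0,0],"rotation": [0,0,0]},{"delta_pos": [0,0,0],"rotation": [0,0,0]},{"delta_pos": [0,0,0],"rotation": [0,0,0]},{"delta_pos": [0,0,0],"rotation": [0,0,0]}], "claw": 0.65}}

```text
time: 37.33
tcp_pos: [0.4692, -0.257, 0.0701]
tcp_rot: [-0.0, 0.117, 0.993, 0.0]
wrist_force: [0.6, 1.2, 0.3]
width: 0.649
grip_force: 0.0
```

{"method": "send_rows", "body": {"steps": [{"delta_pos": [0,0,-0.5],"rotation": [0,0,0]},{"delta_pos": [0,0,-0.6],"rotation": [0,0,0]},{"delta_pos": [0,0,-0.6],"rotation": [0,0,0]},{"delta_pos": [0,0,-0.6],"rotation": [0,0,0]},{"delta_pos": [0,0,0],"rotation": [0,0,0]}], "claw": 1}}

```text
time: 37.95
tcp_pos: [0.4708, -0.2582, 0.1877]
tcp_rot: [0.002, 0.117, 0.993, -0.001]
wrist_force: [0.4, -0.2, 0.0]
width: 0.997
grip_force: 0.0
```

```bash
cat >> h.py <<'E'
def blue(n,im):
    h=cv2.cvtColor(im,cv2.COLOR_BGR2HSV); m=cv2.inRange(h,(100,60,30),(125,255,255))
    k,l,st,c=cv2.connectedComponentsWithStats(m)
    out=[]
    for i in range(1,k):
        if st[i,4]>50:
            r=cv2.minAreaRect(np.argwhere(l==i)[:,::-1].astype(np.float32)); out.append((st[i,4],c[i].round(1),np.round(r[1],1),round(r[2],1)))
    return out
E
python3 - <<'E'
from h import *
rel((.5467,-.2743,.12),1.336)
a=capture("side");b=capture("top");cv2.imwrite("pics/s11.png",a);cv2.imwrite("pics/t11.png",b)
for n,i in(("side",a),("top",b)):
    for o in blue(n,i): print(n,*o, plane(n,o[1],.043).round(4) )
E
```

```text
t 37.95 tcp [ 0.4708 -0.2582  0.1877] yawy 1.336 z [ 0.004 -0.003 -1.   ] F [ 0.4 -0.2  0. ] w 0.997 g 0.0 j [-0.65  0.25 -0.14  1.17  0.   -0.42]
units [-1.55  0.04  1.36] rotz units -0.00
side 283 [265.  114.3] [25.  17.1] 3.4 [ 0.8187 -0.6963  0.043 ]
side 68 [301.1 181.5] [ 5.7 13.4] 45.0 [ 0.5453 -0.2775  0.043 ]
side 6512 [ 36.9 335.1] [101.  89.] 0.0 [0.9463 0.4624 0.043 ]
side 287 [293.6 322. ] [13.7 25.9] 12.5 [0.4272 0.2372 0.043 ]
side 212 [306.7 327.5] [ 9.9 22.9] 13.0 [0.3962 0.2402 0.043 ]
top 6593 [ 48.3 111.3] [ 83. 114.] 83.8 [0.8871 0.5926 0.043 ]
top 562 [479.2 139.7] [41.8 19.3] 74.4 [ 0.7915 -0.609   0.043 ]
top 54 [337.5 149.5] [ 5.4 10.1] 71.6 [ 0.7683 -0.219   0.043 ]
top 628 [ 72.1 211.2] [33.2 33.9] 45.0 [0.6037 0.5128 0.043 ]
top 167 [359.2 230.5] [19.6  8.7] 12.5 [ 0.5449 -0.271   0.043 ]
top 169 [170.1 275.4] [ 9. 18.] 90.0 [0.4285 0.2399 0.043 ]
top 125 [170.3 287.3] [ 6.6 18.4] 85.2 [0.3971 0.2389 0.043 ]
```

Run:
```python
from h import *
for t in((255,100),(255,115)):
    p,e=tri((250+248/6.4,130+203/6),(310+t[0]/4.5,185+t[1]/4.5)); q=p[:2]-[.5221,-.2697]; print(p,e,"gx",q@[.9725,-.2329])
rel((.546,-.274,.12),1.336)
```

```text
[ 0.5981242  -0.27867847  0.10202239] 11.396541267893639 gx 0.07602462371979198
[ 0.59343787 -0.2768599   0.1039705 ] 3.186337960794479 gx 0.07104361732352418
t 38.05 tcp [ 0.4693 -0.2571  0.185 ] yawy 1.336 z [-0.  0. -1.] F [ 0.2  0.6 -0.4] w 1.000 g 0.0 j [-0.65  0.25 -0.15  1.17  0.   -0.42]
units [-1.57  0.03  1.3 ] rotz units -0.00
```

{"method": "send_rows", "body": {"steps": [{"delta_pos": [-0.38,0.01,0],"rotation": [0,0,0]},{"delta_pos": [-0.38,0.01,0],"rotation": [0,0,0]},{"delta_pos": [-0.38,0.01,0],"rotation": [0,0,0]},{"delta_pos": [-0.38,0,0],"rotation": [0,0,0]},{"delta_pos": [0,0,0],"rotation": [0,0,0]}]}}

```text
time: 38.67
tcp_pos: [0.5437, -0.2731, 0.1831]
tcp_rot: [-0.001, 0.117, 0.993, 0.001]
wrist_force: [-0.7, 0.6, -0.0]
width: 1.003
grip_force: 0.0
```

Run:
```python
from h import *
rel((.546,-.274,.033),1.336)
```

```text
t 38.67 tcp [ 0.5437 -0.2731  0.1831] yawy 1.336 z [-0.002  0.002 -1.   ] F [-0.7  0.6 -0. ] w 1.003 g 0.0 j [-0.6   0.4   0.05  1.23  0.   -0.36]
units [-0.06 -0.01  3.  ] rotz units 0.00
```

{"method": "send_rows", "body": {"steps": [{"delta_pos": [-0.02,0,0.6],"rotation": [0,0,0]},{"delta_pos": [0,0,0.6],"rotation": [0,0,0]},{"delta_pos": [0,0,0.6],"rotation": [0,0,0]},{"delta_pos": [0,0,0.5],"rotation": [0,0,0]},{"delta_pos": [0,0,0],"rotation": [0,0,0]}]}}

```text
time: 39.3
tcp_pos: [0.5417, -0.272, 0.0674]
tcp_rot: [-0.003, 0.117, 0.993, 0.002]
wrist_force: [0.0, 0.6, 0.7]
width: 1.001
grip_force: 0.0
```

{"method": "send_rows", "body": {"steps": [{"delta_pos": [0,0,0.3],"rotation": [0,0,0]},{"delta_pos": [0,0,0.2],"rotation": [0,0,0]},{"delta_pos": [0,0,0.12],"rotation": [0,0,0]},{"delta_pos": [0,0,0],"rotation": [0,0,0]}]}}

```text
time: 39.8
tcp_pos: [0.5445, -0.2735, 0.0389]
tcp_rot: [-0.0, 0.117, 0.993, 0.0]
wrist_force: [0.1, -0.4, 0.4]
width: 1.0
grip_force: 0.0
```

{"method": "send_rows", "body": {"steps": [{"delta_pos": [0,0,0],"rotation": [0,0,0]},{"delta_pos": [0,0,0],"rotation": [0,0,0]},{"delta_pos": [0,0,0],"rotation": [0,0,0]},{"delta_pos": [0,0,0],"rotation": [0,0,0]},{"delta_pos": [0,0,0],"rotation": [0,0,0]}], "claw": 0, "force": 35}}

```text
time: 40.42
tcp_pos: [0.5452, -0.2738, 0.0403]
tcp_rot: [0.001, 0.117, 0.993, -0.0]
wrist_force: [-1.6, 1.0, 5.7]
width: 0.751
grip_force: 38.0
```

Run:
```python
from h import *
rel((.546,-.274,.18),1.418)
```

```text
t 40.42 tcp [ 0.5452 -0.2738  0.0403] yawy 1.336 z [ 0.001 -0.001 -1.   ] F [-1.6  1.   5.7] w 0.751 g 38.0 j [-0.6   0.5  -0.17  0.91  0.   -0.36]
units [-0.02 -0.   -2.79] rotz units -1.18
```

{"method": "send_rows", "body": {"steps": [{"delta_pos": [0,0,-0.2],"rotation": [0,0,0]},{"delta_pos": [0,0,-0.4],"rotation": [0,0,0]},{"delta_pos": [0,0,-0.6],"rotation": [0,0,0]},{"delta_pos": [0,0,-0.6],"rotation": [0,0,0]},{"delta_pos": [0,0,-0.6],"rotation": [0,0,0]}]}}

```text
time: 41.05
tcp_pos: [0.5446, -0.2737, 0.1606]
tcp_rot: [0.0, 0.117, 0.993, -0.0]
wrist_force: [0.1, -1.1, -0.9]
width: 0.746
grip_force: 38.6
```

{"method": "send_rows", "body": {"steps": [{"delta_pos": [0,0,-0.3],"rotation": [0,0,-0.6]},{"delta_pos": [0,0,0],"rotation": [0,0,-0.58]},{"delta_pos": [0,0,0],"rotation": [0,0,0]}]}}

```text
time: 41.42
tcp_pos: [0.5448, -0.2738, 0.1749]
tcp_rot: [0.0, 0.077, 0.997, -0.0]
wrist_force: [0.5, -0.1, -0.8]
width: 0.748
grip_force: 38.6
```

Run:
```python
from h import *
rel((.547,-.0555,.17),1.418)
```

```text
t 41.42 tcp [ 0.5448 -0.2738  0.1749] yawy 1.418 z [ 0.001 -0.    -1.   ] F [ 0.5 -0.1 -0.8] w 0.748 g 38.6 j [-0.6   0.4   0.03  1.2   0.   -0.44]
units [0.62 4.32 0.1 ] rotz units -0.01
```

{"method": "send_rows", "body": {"steps": [{"delta_pos": [0.09,0.6,0],"rotation": [0,0,0]},{"delta_pos": [0.09,0.6,0],"rotation": [0,0,0]},{"delta_pos": [0.09,0.6,0],"rotation": [0,0,0]},{"delta_pos": [0.09,0.6,0],"rotation": [0,0,0]},{"delta_pos": [0.09,0.6,0],"rotation": [0,0,0]}]}}

```text
time: 42.05
tcp_pos: [0.5449, -0.1209, 0.1741]
tcp_rot: [-0.0, 0.077, 0.997, 0.0]
wrist_force: [0.1, 0.9, -0.3]
width: 0.749
grip_force: 38.6
```

{"method": "send_rows", "body": {"steps": [{"delta_pos": [0.09,0.6,0],"rotation": [0,0,0]},{"delta_pos": [0.08,0.6,0],"rotation": [0,0,0]},{"delta_pos": [0,0.12,0.4],"rotation": [0,0,0]},{"delta_pos": [0,0,0.5],"rotation": [0,0,0]},{"delta_pos": [0,0,0.5],"rotation": [0,0,0]}]}}

```text
time: 42.68
tcp_pos: [0.5468, -0.0551, 0.1036]
tcp_rot: [-0.0, 0.076, 0.997, 0.0]
wrist_force: [-0.7, -0.7, -0.8]
width: 0.747
grip_force: 38.6
```

{"method": "send_rows", "body": {"steps": [{"delta_pos": [0,0,0.4],"rotation": [0,0,0]},{"delta_pos": [0,0,0.4],"rotation": [0,0,0]},{"delta_pos": [0,0,0],"rotation": [0,0,0]},{"delta_pos": [0,0,0],"rotation": [0,0,0]}]}}

```text
time: 43.18
tcp_pos: [0.5472, -0.0555, 0.0649]
tcp_rot: [0.0, 0.076, 0.997, -0.0]
wrist_force: [1.1, 0.2, -0.6]
width: 0.751
grip_force: 38.7
```

Run:
```python
from h import *
rel((.547,-.0555,.026),1.418)
a=capture("side");b=capture("top");crop("side",240,180,130,120,5,"k12",a)
for n,i in(("side",a),("top",b)):
    for o in blue(n,i): print(n,*o, plane(n,o[1],.06).round(4) )
```

```text
t 43.17 tcp [ 0.5472 -0.0555  0.0649] yawy 1.418 z [ 0. -0. -1.] F [ 1.1  0.2 -0.6] w 0.751 g 38.7 j [-0.25  0.37 -0.3   0.9   0.   -0.09]
units [ 0.   -0.    0.78] rotz units -0.00
side 125 [256.9 113.3] [11.  16.5] 7.1 [ 0.8439 -0.6614  0.06  ]
side 69 [283.4 216.9] [ 7.2 13.5] 4.8 [ 0.5456 -0.0712  0.06  ]
side 6483 [ 36.7 334.9] [89. 90.] 90.0 [0.9335 0.4677 0.06  ]
side 283 [293.5 322. ] [13.5 25.1] 13.2 [0.4256 0.2478 0.06  ]
side 217 [306.7 327.5] [ 9.9 23.4] 12.5 [0.395  0.2507 0.06  ]
top 6597 [ 48.4 111.3] [ 83. 114.] 83.8 [0.8814 0.5825 0.06  ]
top 564 [479.3 139.6] [41.8 19.6] 74.1 [ 0.7876 -0.5995  0.06  ]
top 55 [337.5 149.4] [ 5.4 10.1] 71.6 [ 0.7648 -0.2156  0.06  ]
top 627 [ 72.  211.2] [33.2 33.9] 45.0 [0.6026 0.5046 0.06  ]
top 162 [170.1 275.4] [ 8.6 18.6] 85.2 [0.4303 0.2358 0.06  ]
top 125 [170.2 287.3] [ 6.5 18.3] 86.4 [0.3994 0.2351 0.06  ]
```

{"method": "send_rows", "body": {"steps": [{"delta_pos": [0,0,0.3],"rotation": [0,0,0]},{"delta_pos": [0,0,0.2],"rotation": [0,0,0]},{"delta_pos": [0,0,0.15],"rotation": [0,0,0]},{"delta_pos": [0,0,0.08],"rotation": [0,0,0]},{"delta_pos": [0,0,0],"rotation": [0,0,0]}]}}

```text
time: 43.9
tcp_pos: [0.5467, -0.0554, 0.0274]
tcp_rot: [-0.0, 0.076, 0.997, 0.0]
wrist_force: [-0.6, 0.1, -0.3]
width: 0.747
grip_force: 38.7
```

Run:
```python
from h import *
rel((.547,-.0555,.026),1.418)
```

```text
t 43.90 tcp [ 0.5467 -0.0554  0.0274] yawy 1.418 z [-0.001  0.    -1.   ] F [-0.6  0.1 -0.3] w 0.747 g 38.7 j [-0.25  0.41 -0.34  0.82  0.   -0.09]
units [-0.01 -0.    0.03] rotz units 0.00
```

{"method": "send_rows", "body": {"steps": [{"delta_pos": [0,0,0.04],"rotation": [0,0,0]},{"delta_pos": [0,0,0],"rotation": [0,0,0]}]}}

```text
time: 44.15
tcp_pos: [0.5471, -0.0555, 0.026]
tcp_rot: [0.0, 0.076, 0.997, 0.0]
wrist_force: [-1.0, 0.3, -0.2]
width: 0.75
grip_force: 38.7
```

{"method": "send_rows", "body": {"steps": [{"delta_pos": [0,0,0],"rotation": [0,0,0]},{"delta_pos": [0,0,0],"rotation": [0,0,0]},{"delta_pos": [0,0,0],"rotation": [0,0,0]}], "claw": 0.86}}

```text
time: 44.52
tcp_pos: [0.5471, -0.0555, 0.026]
tcp_rot: [0.0, 0.076, 0.997, 0.0]
wrist_force: [0.3, -0.5, -0.1]
width: 0.858
grip_force: 0.0
```

{"method": "send_rows", "body": {"steps": [{"delta_pos": [0,0,-0.3],"rotation": [0,0,0]},{"delta_pos": [0,0,-0.5],"rotation": [0,0,0]},{"delta_pos": [0,0,-0.7],"rotation": [0,0,0]},{"delta_pos": [0,0,-0.7],"rotation": [0,0,0]},{"delta_pos": [0,0,-0.7],"rotation": [0,0,0]}]}}

```text
time: 45.15
tcp_pos: [0.547, -0.0555, 0.1732]
tcp_rot: [0.001, 0.076, 0.997, -0.0]
wrist_force: [0.7, 0.0, 0.2]
width: 0.86
grip_force: 0.0
```

{"method": "send_rows", "body": {"steps": [{"delta_pos": [0,0,0],"rotation": [0,0,-1]},{"delta_pos": [0,0,0],"rotation": [0,0,-1]},{"delta_pos": [0,0,0],"rotation": [0,0,-1]},{"delta_pos": [0,0,0],"rotation": [0,0,0]}], "claw": 1}}

```text
time: 45.65
tcp_pos: [0.5471, -0.0555, 0.1719]
tcp_rot: [0.001, -0.028, 1.0, -0.0]
wrist_force: [-0.3, 0.1, -1.0]
width: 0.999
grip_force: 0.0
```

Run:
```python
from h import *
rel((.427,.2365,.16),1.63)
a=capture("side");b=capture("top");cv2.imwrite("pics/s13.png",a);cv2.imwrite("pics/t13.png",b)
for n,i in(("side",a),("top",b)):
    for o in blue(n,i)[1:]: print(n,*o, plane(n,o[1],.03).round(4),plane(n,o[1],.05).round(4) )
```

```text
t 45.65 tcp [ 0.5471 -0.0555  0.1719] yawy 1.627 z [ 0.001 -0.    -1.   ] F [-0.3  0.1 -1. ] w 0.999 g 0.0 j [-0.25  0.29 -0.14  1.15  0.   -0.3 ]
units [2.07 5.96 0.23] rotz units -0.05
side 103 [280.9 228. ] [ 7.2 16.4] 36.9 [ 0.5467 -0.0542  0.03  ] [ 0.5415 -0.0344  0.05  ]
side 6481 [ 36.6 334.9] [89. 90.] 90.0 [0.9577 0.4581 0.03  ] [0.9417 0.4645 0.05  ]
side 291 [293.6 322.2] [13.9 26.9] 12.5 [0.4285 0.2296 0.03  ] [0.4263 0.242  0.05  ]
side 215 [306.7 327.5] [ 9.9 23.2] 12.5 [0.397  0.2322 0.03  ] [0.3957 0.2445 0.05  ]
top 559 [479.4 139.8] [41.7 19.4] 73.7 [ 0.7944 -0.6169  0.03  ] [ 0.7895 -0.6055  0.05  ]
top 55 [337.5 149.4] [ 5.4 10.1] 71.6 [ 0.7715 -0.2216  0.03  ] [ 0.767  -0.2176  0.05  ]
top 627 [ 72.  211.2] [33.2 33.9] 45.0 [0.6046 0.5196 0.03  ] [0.6033 0.5096 0.05  ]
top 165 [170.1 275.4] [ 9. 18.] 90.0 [0.4272 0.243  0.03  ] [0.4293 0.2382 0.05  ]
top 124 [170.2 287.3] [ 6.7 18.3] 85.6 [0.3954 0.2422 0.03  ] [0.3981 0.2375 0.05  ]
```

{"method": "send_rows", "body": {"steps": [{"delta_pos": [0.26,0.74,0],"rotation": [0,0,0]},{"delta_pos": [0.26,0.74,0],"rotation": [0,0,0]},{"delta_pos": [0.26,0.74,0],"rotation": [0,0,0]},{"delta_pos": [0.26,0.74,0],"rotation": [0,0,0]},{"delta_pos": [0.26,0.74,0],"rotation": [0,0,0]}]}}

```text
time: 46.38
tcp_pos: [0.471, 0.1267, 0.1712]
tcp_rot: [0.0, -0.028, 1.0, 0.0]
wrist_force: [0.1, 1.1, 0.6]
width: 1.0
grip_force: 0.0
```

{"method": "send_rows", "body": {"steps": [{"delta_pos": [0.26,0.74,0],"rotation": [0,0,0]},{"delta_pos": [0.26,0.74,0.4],"rotation": [0,0,0]},{"delta_pos": [0.25,0.78,0.5],"rotation": [0,0,0]},{"delta_pos": [0,0,0.5],"rotation": [0,0,0]},{"delta_pos": [0,0,0],"rotation": [0,0,0]}]}}

```text
time: 47.0
tcp_pos: [0.4249, 0.2361, 0.0995]
tcp_rot: [-0.002, -0.029, 1.0, -0.001]
wrist_force: [-0.3, -0.5, -1.2]
width: 0.998
grip_force: 0.0
```

Run:
```python
from h import *
rel((.4275,.2365,.032),1.63)
```

```text
t 47.00 tcp [0.4249 0.2361 0.0995] yawy 1.628 z [-0.004 -0.001 -1.   ] F [-0.3 -0.5 -1.2] w 0.998 g 0.0 j [ 0.34  0.23 -0.4   0.94  0.    0.28]
units [-0.06  0.01  1.35] rotz units -0.03
```

{"method": "send_rows", "body": {"steps": [{"delta_pos": [-0.03,0,0.4],"rotation": [0,0,0]},{"delta_pos": [0,0,0.4],"rotation": [0,0,0]},{"delta_pos": [0,0,0.4],"rotation": [0,0,0]},{"delta_pos": [0,0,0.12],"rotation": [0,0,0]},{"delta_pos": [0,0,0],"rotation": [0,0,0]}]}}

```text
time: 47.62
tcp_pos: [0.4288, 0.2361, 0.0355]
tcp_rot: [0.0, -0.028, 1.0, 0.0]
wrist_force: [-0.4, -0.1, 1.0]
width: 0.999
grip_force: 0.0
```

{"method": "send_rows", "body": {"steps": [{"delta_pos": [0,0,0],"rotation": [0,0,0]},{"delta_pos": [0,0,0],"rotation": [0,0,0]},{"delta_pos": [0,0,0],"rotation": [0,0,0]},{"delta_pos": [0,0,0],"rotation": [0,0,0]},{"delta_pos": [0,0,0],"rotation": [0,0,0]}], "claw": 0, "force": 35}}

```text
time: 48.25
tcp_pos: [0.4293, 0.2365, 0.0364]
tcp_rot: [0.001, -0.028, 1.0, 0.0]
wrist_force: [-1.0, -2.2, 5.4]
width: 0.752
grip_force: 37.0
```

Run:
```python
from h import *
rel((.427,.2365,.17),1.418)
```

```text
t 48.25 tcp [0.4293 0.2365 0.0364] yawy 1.627 z [ 0.003  0.    -1.   ] F [-1.  -2.2  5.4] w 0.752 g 37.0 j [ 0.34  0.3  -0.49  0.78 -0.    0.28]
units [ 0.04  0.   -2.67] rotz units 3.00
```

{"method": "send_rows", "body": {"steps": [{"delta_pos": [0,0,-0.2],"rotation": [0,0,0]},{"delta_pos": [0,0,-0.4],"rotation": [0,0,0]},{"delta_pos": [0,0,-0.6],"rotation": [0,0,0]},{"delta_pos": [0,0,-0.6],"rotation": [0,0,0]},{"delta_pos": [0,0,-0.6],"rotation": [0,0,0]}]}}

```text
time: 48.88
tcp_pos: [0.4281, 0.2363, 0.1566]
tcp_rot: [0.0, -0.028, 1.0, 0.0]
wrist_force: [-0.5, -0.2, -0.8]
width: 0.748
grip_force: 38.7
```

{"method": "send_rows", "body": {"steps": [{"delta_pos": [0,0,-0.2],"rotation": [0,0,1]},{"delta_pos": [0,0,0],"rotation": [0,0,1]},{"delta_pos": [0,0,0],"rotation": [0,0,1]},{"delta_pos": [0,0,0],"rotation": [0,0,0]}]}}

```text
time: 49.38
tcp_pos: [0.4282, 0.2363, 0.1656]
tcp_rot: [0.0, 0.076, 0.997, 0.0]
wrist_force: [1.0, -0.2, -0.0]
width: 0.747
grip_force: 38.7
```

Run:
```python
from h import *
rel((.5017,-.0485,.16),1.418)
```

```text
t 49.38 tcp [0.4282 0.2363 0.1656] yawy 1.419 z [ 0.001  0.    -1.   ] F [ 1.  -0.2 -0. ] w 0.747 g 38.7 j [ 0.34  0.18 -0.29  1.1   0.    0.49]
units [-2.32 -5.41  0.11] rotz units 0.01
```

{"method": "send_rows", "body": {"steps": [{"delta_pos": [-0.29,-0.68,0],"rotation": [0,0,0]},{"delta_pos": [-0.29,-0.68,0],"rotation": [0,0,0]},{"delta_pos": [-0.29,-0.68,0],"rotation": [0,0,0]},{"delta_pos": [-0.29,-0.68,0],"rotation": [0,0,0]},{"delta_pos": [-0.29,-0.68,0],"rotation": [0,0,0]}]}}

```text
time: 50.0
tcp_pos: [0.4742, 0.0561, 0.1653]
tcp_rot: [0.0, 0.075, 0.997, 0.0]
wrist_force: [0.6, 0.6, -0.7]
width: 0.75
grip_force: 38.7
```

{"method": "send_rows", "body": {"steps": [{"delta_pos": [-0.29,-0.68,0],"rotation": [0,0,0]},{"delta_pos": [-0.29,-0.68,0],"rotation": [0,0,0]},{"delta_pos": [-0.29,-0.65,0],"rotation": [0,0,0]},{"delta_pos": [0,0,0.4],"rotation": [0,0,0]},{"delta_pos": [0,0,0.5],"rotation": [0,0,0]}]}}

```text
time: 50.62
tcp_pos: [0.5024, -0.0496, 0.1201]
tcp_rot: [0.001, 0.076, 0.997, -0.0]
wrist_force: [-0.1, 0.9, -0.6]
width: 0.75
grip_force: 38.7
```

{"method": "send_rows", "body": {"steps": [{"delta_pos": [0,0,0.5],"rotation": [0,0,0]},{"delta_pos": [0,0,0.4],"rotation": [0,0,0]},{"delta_pos": [0,0,0.3],"rotation": [0,0,0]},{"delta_pos": [0,0,0.2],"rotation": [0,0,0]},{"delta_pos": [0,0,0],"rotation": [0,0,0]}]}}

```text
time: 51.25
tcp_pos: [0.5013, -0.0486, 0.0494]
tcp_rot: [-0.0, 0.076, 0.997, 0.0]
wrist_force: [0.6, 0.5, -0.9]
width: 0.754
grip_force: 38.7
```

Run:
```python
from h import *
rel((.5017,-.0485,.0265),1.418)
```

```text
t 51.25 tcp [ 0.5013 -0.0486  0.0494] yawy 1.418 z [-0.001  0.    -1.   ] F [ 0.6  0.5 -0.9] w 0.754 g 38.7 j [-0.26  0.31 -0.43  0.83  0.   -0.1 ]
units [-0.01  0.    0.46] rotz units 0.01
```

{"method": "send_rows", "body": {"steps": [{"delta_pos": [0,0,0.2],"rotation": [0,0,0]},{"delta_pos": [0,0,0.15],"rotation": [0,0,0]},{"delta_pos": [0,0,0.06],"rotation": [0,0,0]},{"delta_pos": [0,0,0],"rotation": [0,0,0]}]}}

```text
time: 51.75
tcp_pos: [0.5015, -0.0486, 0.0291]
tcp_rot: [-0.0, 0.076, 0.997, 0.0]
wrist_force: [0.4, 0.5, -0.5]
width: 0.75
grip_force: 38.7
```

{"method": "send_rows", "body": {"steps": [{"delta_pos": [0,0,0.04],"rotation": [0,0,0]},{"delta_pos": [0,0,0],"rotation": [0,0,0]}]}}

```text
time: 52.0
tcp_pos: [0.5017, -0.0487, 0.0274]
tcp_rot: [0.0, 0.076, 0.997, 0.0]
wrist_force: [0.1, 0.1, -0.4]
width: 0.749
grip_force: 38.7
```

{"method": "send_rows", "body": {"steps": [{"delta_pos": [0,0,0.04],"rotation": [0,0,0]},{"delta_pos": [0,0,0],"rotation": [0,0,0]}]}}

```text
time: 52.25
tcp_pos: [0.5016, -0.0486, 0.0252]
tcp_rot: [-0.0, 0.076, 0.997, 0.0]
wrist_force: [-0.0, -0.7, -0.4]
width: 0.749
grip_force: 38.7
```

{"method": "send_rows", "body": {"steps": [{"delta_pos": [0,0,0],"rotation": [0,0,0]},{"delta_pos": [0,0,0],"rotation": [0,0,0]},{"delta_pos": [0,0,0],"rotation": [0,0,0]}], "claw": 0.86}}

```text
time: 52.62
tcp_pos: [0.5018, -0.0487, 0.0254]
tcp_rot: [0.0, 0.076, 0.997, 0.0]
wrist_force: [-0.2, 0.0, -0.5]
width: 0.856
grip_force: 0.0
```

{"method": "send_rows", "body": {"steps": [{"delta_pos": [0,0,-0.3],"rotation": [0,0,0]},{"delta_pos": [0,0,-0.5],"rotation": [0,0,0]},{"delta_pos": [0,0,-0.7],"rotation": [0,0,0]},{"delta_pos": [0,0,-0.7],"rotation": [0,0,0]},{"delta_pos": [0,0,-0.7],"rotation": [0,0,0]}]}}

```text
time: 53.25
tcp_pos: [0.5017, -0.0487, 0.1727]
tcp_rot: [0.001, 0.076, 0.997, -0.0]
wrist_force: [0.4, -1.1, 0.1]
width: 0.856
grip_force: 0.0
```

{"method": "send_rows", "body": {"steps": [{"delta_pos": [0,0,0],"rotation": [0,0,-1]},{"delta_pos": [0,0,0],"rotation": [0,0,-1]},{"delta_pos": [0,0,0],"rotation": [0,0,-1]},{"delta_pos": [0,0,0],"rotation": [0,0,0]}], "claw": 1}}

```text
time: 53.75
tcp_pos: [0.5018, -0.0487, 0.1713]
tcp_rot: [0.001, -0.028, 1.0, -0.0]
wrist_force: [0.7, -0.1, 0.4]
width: 0.997
grip_force: 0.0
```

Run:
```python
from h import *
rel((.3975,.237,.16),1.63)
a=capture("side");b=capture("top");cv2.imwrite("pics/s14.png",a);cv2.imwrite("pics/t14.png",b)
for n,i in(("side",a),("top",b)):
    for o in blue(n,i)[1:]: print(n,*o, plane(n,o[1],.03).round(4),plane(n,o[1],.045).round(4) )
```

```text
t 53.75 tcp [ 0.5018 -0.0487  0.1713] yawy 1.627 z [ 0.001 -0.    -1.   ] F [ 0.7 -0.1  0.4] w 0.997 g 0.0 j [-0.26  0.2  -0.25  1.12  0.   -0.31]
units [1.76 5.82 0.22] rotz units -0.05
side 101 [280.8 228. ] [ 7.3 16.5] 37.9 [ 0.547  -0.0541  0.03  ] [ 0.543  -0.0393  0.045 ]
side 130 [295.9 233.9] [ 9.2 15.3] 33.7 [ 0.4988 -0.046   0.03  ] [ 0.4958 -0.0314  0.045 ]
side 6466 [ 36.5 334.9] [89. 90.] 90.0 [0.9579 0.4582 0.03  ] [0.9459 0.463  0.045 ]
side 199 [307.1 327.5] [ 9.2 23.4] 12.5 [0.3962 0.2319 0.03  ] [0.3952 0.2411 0.045 ]
top 561 [479.4 139.6] [41.9 19.5] 74.5 [ 0.795 -0.617  0.03 ] [ 0.7913 -0.6084  0.045 ]
top 56 [337.4 149.4] [ 5.4 10.1] 71.6 [ 0.7715 -0.2214  0.03  ] [ 0.7681 -0.2183  0.045 ]
top 627 [ 72.  211.2] [33.2 33.9] 45.0 [0.6046 0.5196 0.03  ] [0.6036 0.5121 0.045 ]
top 110 [170.3 287.7] [ 6. 18.] 90.0 [0.3944 0.2419 0.03  ] [0.3964 0.2384 0.045 ]
```

{"method": "send_rows", "body": {"steps": [{"delta_pos": [0.22,0.73,0],"rotation": [0,0,0]},{"delta_pos": [0.22,0.73,0],"rotation": [0,0,0]},{"delta_pos": [0.22,0.73,0],"rotation": [0,0,0]},{"delta_pos": [0.22,0.73,0],"rotation": [0,0,0]},{"delta_pos": [0.22,0.73,0],"rotation": [0,0,0]}]}}

```text
time: 54.48
tcp_pos: [0.436, 0.1315, 0.1707]
tcp_rot: [0.0, -0.028, 1.0, 0.0]
wrist_force: [0.5, 0.6, 0.5]
width: 1.002
grip_force: 0.0
```

{"method": "send_rows", "body": {"steps": [{"delta_pos": [0.22,0.73,0],"rotation": [0,0,0]},{"delta_pos": [0.22,0.73,0.4],"rotation": [0,0,0]},{"delta_pos": [0.2,0.71,0.5],"rotation": [0,0,0]},{"delta_pos": [0,0,0.5],"rotation": [0,0,0]},{"delta_pos": [0,0,0],"rotation": [0,0,0]}]}}

```text
time: 55.1
tcp_pos: [0.3965, 0.2367, 0.099]
tcp_rot: [-0.002, -0.029, 1.0, -0.001]
wrist_force: [-0.2, 0.8, -0.2]
width: 1.001
grip_force: 0.0
```

Run:
```python
from h import *
rel((.399,.237,.032),1.63)
```

```text
t 55.10 tcp [0.3965 0.2367 0.099 ] yawy 1.628 z [-0.004 -0.001 -1.   ] F [-0.2  0.8 -0.2] w 1.001 g 0.0 j [ 0.36  0.19 -0.46  0.93 -0.    0.31]
units [-0.05  0.    1.34] rotz units -0.03
```

{"method": "send_rows", "body": {"steps": [{"delta_pos": [0,0,0.4],"rotation": [0,0,0]},{"delta_pos": [0,0,0.4],"rotation": [0,0,0]},{"delta_pos": [0,0,0.4],"rotation": [0,0,0]},{"delta_pos": [0,0,0.14],"rotation": [0,0,0]},{"delta_pos": [0,0,0],"rotation": [0,0,0]}]}}

```text
time: 55.72
tcp_pos: [0.3988, 0.2367, 0.0339]
tcp_rot: [0.0, -0.028, 1.0, 0.0]
wrist_force: [0.6, 0.3, -0.8]
width: 0.999
grip_force: 0.0
```

{"method": "send_rows", "body": {"steps": [{"delta_pos": [0,0,0],"rotation": [0,0,0]},{"delta_pos": [0,0,0],"rotation": [0,0,0]},{"delta_pos": [0,0,0],"rotation": [0,0,0]},{"delta_pos": [0,0,0],"rotation": [0,0,0]},{"delta_pos": [0,0,0],"rotation": [0,0,0]}], "claw": 0}}

```text
time: 56.35
tcp_pos: [0.4021, 0.2388, 0.0381]
tcp_rot: [0.004, -0.029, 1.0, 0.002]
wrist_force: [-4.4, 2.3, 28.7]
width: 0.567
grip_force: 33.3
```

Run:
```python
from h import *
rel((.399,.237,.17),1.418)
```

```text
t 56.35 tcp [0.4021 0.2388 0.0381] yawy 1.628 z [ 0.009  0.004 -1.   ] F [-4.4  2.3 28.7] w 0.567 g 33.3 j [ 0.36  0.26 -0.54  0.76  0.    0.31]
units [ 0.04 -0.02 -2.64] rotz units 3.01
```

{"method": "send_rows", "body": {"steps": [{"delta_pos": [0,0,0],"rotation": [0,0,0]},{"delta_pos": [0,0,0],"rotation": [0,0,0]},{"delta_pos": [0,0,0],"rotation": [0,0,0]},{"delta_pos": [0,0,0],"rotation": [0,0,0]}], "claw": 1}}

```text
time: 56.85
tcp_pos: [0.3979, 0.2366, 0.0331]
tcp_rot: [-0.0, -0.028, 1.0, -0.0]
wrist_force: [-0.0, -0.8, 0.3]
width: 0.999
grip_force: 0.0
```

{"method": "send_rows", "body": {"steps": [{"delta_pos": [0,0,-0.3],"rotation": [0,0,0]},{"delta_pos": [0,0,-0.6],"rotation": [0,0,0]},{"delta_pos": [0,0,-0.7],"rotation": [0,0,0]},{"delta_pos": [0,0,-0.7],"rotation": [0,0,0]},{"delta_pos": [0,0,0],"rotation": [0,0,0]}]}}

```text
time: 57.48
tcp_pos: [0.4001, 0.2375, 0.1506]
tcp_rot: [0.002, -0.028, 1.0, 0.001]
wrist_force: [-0.0, 0.3, -0.4]
width: 1.0
grip_force: 0.0
```

{"method": "send_rows", "body": {"steps": [{"delta_pos": [0,-0.8,0],"rotation": [0,0,0]},{"delta_pos": [0,-0.8,0],"rotation": [0,0,0]},{"delta_pos": [0,-0.8,0],"rotation": [0,0,0]},{"delta_pos": [0,-0.8,0],"rotation": [0,0,0]},{"delta_pos": [0,0,0],"rotation": [0,0,0]}]}}

```text
time: 58.1
tcp_pos: [0.4067, 0.0751, 0.1471]
tcp_rot: [-0.001, -0.026, 1.0, -0.0]
wrist_force: [-0.3, 0.5, 0.2]
width: 1.003
grip_force: 0.0
```

Run:
```python
from h import *
rel((.399,.237,.17),1.63)
a=capture("side");b=capture("top");cv2.imwrite("pics/s15.png",a);cv2.imwrite("pics/t15.png",b)
for n,i in(("side",a),("top",b)):
    for o in blue(n,i)[1:]: print(n,*o, plane(n,o[1],.03).round(4),plane(n,o[1],.045).round(4) )
A=cv2.resize(a[190:384,220:370],None,fx=2.6,fy=2.6,interpolation=2);B=cv2.resize(b[200:320,120:230],None,fx=3.6,fy=4.2,interpolation=2)
cv2.imwrite('pics/v15.png',np.hstack([A,B]))
```

```text
t 58.10 tcp [0.4067 0.0751 0.1471] yawy 1.623 z [-0.002 -0.    -1.   ] F [-0.3  0.5  0.2] w 1.003 g 0.0 j [-0.01  0.05 -0.49  1.03 -0.   -0.06]
units [-0.01  3.24 -0.46] rotz units -0.10
side 102 [281.  227.9] [ 7.2 16.3] 35.5 [ 0.5465 -0.0547  0.03  ] [ 0.5426 -0.0399  0.045 ]
side 131 [295.8 233.9] [ 9.2 16.6] 33.7 [ 0.4991 -0.0459  0.03  ] [ 0.4961 -0.0313  0.045 ]
side 6486 [ 36.7 334.9] [89. 90.] 90.0 [0.9575 0.4581 0.03  ] [0.9455 0.4629 0.045 ]
side 195 [307.4 325.7] [ 9.2 22.8] 14.0 [0.3966 0.2273 0.03  ] [0.3956 0.2366 0.045 ]
top 567 [479.3 139.7] [41.9 19.3] 74.7 [ 0.7947 -0.6167  0.03  ] [ 0.791  -0.6081  0.045 ]
top 55 [337.5 149.4] [ 5.4 10.1] 71.6 [ 0.7715 -0.2216  0.03  ] [ 0.7681 -0.2186  0.045 ]
top 627 [ 72.  211.2] [33.2 33.9] 45.0 [0.6046 0.5196 0.03  ] [0.6036 0.5121 0.045 ]
top 145 [277.7 230.4] [18.8  7.6] 8.1 [ 0.547  -0.0515  0.03  ] [ 0.5469 -0.0509  0.045 ]
top 148 [275.3 247.2] [18.7  7.9] 8.7 [ 0.5014 -0.0443  0.03  ] [ 0.5018 -0.0438  0.045 ]
top 109 [171.7 287.4] [ 5. 18.] 90.0 [0.3951 0.2381 0.03  ] [0.3971 0.2346 0.045 ]
```

{"method": "send_rows", "body": {"steps": [{"delta_pos": [0,0.8,0],"rotation": [0,0,0]},{"delta_pos": [0,0.8,0],"rotation": [0,0,0]},{"delta_pos": [0,0.8,0],"rotation": [0,0,0]},{"delta_pos": [0,0.74,0],"rotation": [0,0,0]},{"delta_pos": [0,0,0],"rotation": [0,0,0]}]}}

```text
time: 58.82
tcp_pos: [0.3974, 0.2368, 0.1477]
tcp_rot: [-0.0, -0.031, 1.0, 0.0]
wrist_force: [0.2, -0.5, 0.2]
width: 1.009
grip_force: 0.0
```

{"method": "send_rows", "body": {"steps": [{"delta_pos": [0,0,0.6],"rotation": [0,0,0]},{"delta_pos": [0,0,0.6],"rotation": [0,0,0]},{"delta_pos": [0,0,0.6],"rotation": [0,0,0]},{"delta_pos": [0,0,0.4],"rotation": [0,0,0]},{"delta_pos": [0,0,0],"rotation": [0,0,0]}]}}

```text
time: 59.45
tcp_pos: [0.3967, 0.2332, 0.0368]
tcp_rot: [-0.002, -0.029, 1.0, -0.001]
wrist_force: [0.1, -0.6, 0.2]
width: 1.0
grip_force: 0.0
```

Run:
```python
from h import *
rel((.3985,.2335,.016),1.63)
```

```text
t 59.45 tcp [0.3967 0.2332 0.0368] yawy 1.628 z [-0.004 -0.002 -1.   ] F [ 0.1 -0.6  0.2] w 1.000 g 0.0 j [ 0.36  0.26 -0.55  0.77 -0.    0.3 ]
units [-0.04  0.    0.42] rotz units -0.03
```

View pics/v15.png

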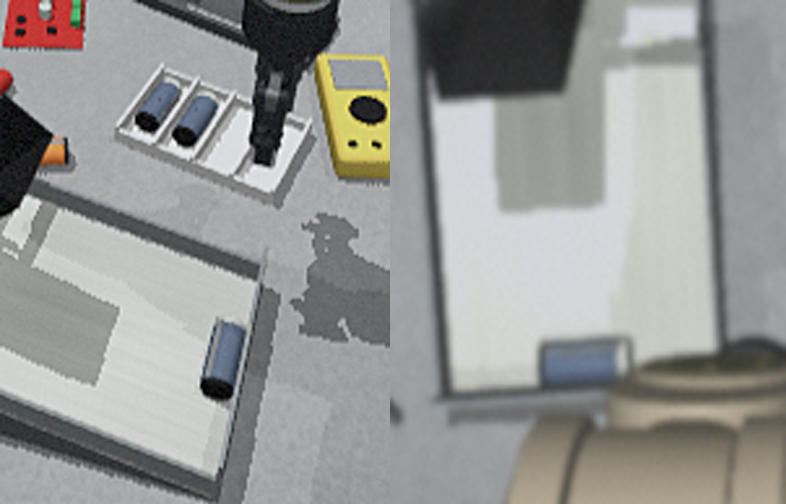

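{"method": "send_rows", "body": {"steps": [{"delta_pos": [0,0,0.15],"rotation": [0,0,0]},{"delta_pos": [0,0,0.1],"rotation": [0,0,0]},{"delta_pos": [0,0,0.05],"rotation": [0,0,0]},{"delta_pos": [0,0,0],"rotation": [0,0,0]}]}}

```text
time: 59.95
tcp_pos: [0.3985, 0.2339, 0.0234]
tcp_rot: [0.0, -0.028, 1.0, 0.0]
wrist_force: [-0.9, -0.5, -0.2]
width: 0.999
grip_force: 0.0
```

{"method": "send_rows", "body": {"steps": [{"delta_pos": [0,0,0.05],"rotation": [0,0,0]},{"delta_pos": [0,0,0],"rotation": [0,0,0]}]}}

```text
time: 60.2
tcp_pos: [0.3985, 0.2339, 0.0208]
tcp_rot: [0.0, -0.028, 1.0, 0.0]
wrist_force: [-0.3, 0.8, 0.2]
width: 0.998
grip_force: 0.0
```

{"method": "send_rows", "body": {"steps": [{"delta_pos": [0,0,0],"rotation": [0,0,0]},{"delta_pos": [0,0,0],"rotation": [0,0,0]},{"delta_pos": [0,0,0],"rotation": [0,0,0]},{"delta_pos": [0,0,0],"rotation": [0,0,0]},{"delta_pos": [0,0,0],"rotation": [0,0,0]}], "claw": 0}}

```text
time: 60.82
tcp_pos: [0.3986, 0.2339, 0.0212]
tcp_rot: [0.0, -0.028, 1.0, -0.0]
wrist_force: [-2.2, -1.2, 4.8]
width: 0.763
grip_force: 38.5
```

Run:
```python
from h import *
rel((.3985,.2335,.16),1.418)
```

```text
t 60.83 tcp [0.3986 0.2339 0.0212] yawy 1.627 z [ 0. -0. -1.] F [-2.2 -1.2  4.8] w 0.763 g 38.5 j [ 0.36  0.28 -0.57  0.72 -0.    0.3 ]
units [ 0.   -0.01 -2.78] rotz units 3.00
```

{"method": "send_rows", "body": {"steps": [{"delta_pos": [-0.02,0,-0.2],"rotation": [0,0,0]},{"delta_pos": [0,0,-0.4],"rotation": [0,0,0]},{"delta_pos": [0,0,-0.7],"rotation": [0,0,0]},{"delta_pos": [0,0,-0.7],"rotation": [0,0,0]},{"delta_pos": [0,0,-0.7],"rotation": [0,0,0]}]}}

```text
time: 61.45
tcp_pos: [0.3993, 0.234, 0.1573]
tcp_rot: [-0.0, -0.028, 1.0, 0.0]
wrist_force: [0.6, 0.7, -0.8]
width: 0.765
grip_force: 41.0
```

{"method": "send_rows", "body": {"steps": [{"delta_pos": [0,0,-0.1],"rotation": [0,0,1]},{"delta_pos": [0,0,0],"rotation": [0,0,1]},{"delta_pos": [0,0,0],"rotation": [0,0,1]},{"delta_pos": [0,0,0],"rotation": [0,0,0]}]}}

```text
time: 61.95
tcp_pos: [0.3994, 0.234, 0.1611]
tcp_rot: [-0.0, 0.076, 0.997, 0.0]
wrist_force: [-0.7, -0.4, -0.1]
width: 0.762
grip_force: 41.0
```

Run:
```python
from h import *
rel((.4563,-.0415,.16),1.418)
```

```text
t 61.95 tcp [0.3994 0.234  0.1611] yawy 1.419 z [-0.  0. -1.] F [-0.7 -0.4 -0.1] w 0.762 g 41.0 j [ 0.36  0.13 -0.36  1.08  0.    0.51]
units [-1.96 -5.27  0.02] rotz units 0.01
```

{"method": "send_rows", "body": {"steps": [{"delta_pos": [-0.24,-0.66,0],"rotation": [0,0,0]},{"delta_pos": [-0.24,-0.66,0],"rotation": [0,0,0]},{"delta_pos": [-0.24,-0.66,0],"rotation": [0,0,0]},{"delta_pos": [-0.24,-0.66,0],"rotation": [0,0,0]},{"delta_pos": [-0.24,-0.66,0],"rotation": [0,0,0]}]}}

```text
time: 62.58
tcp_pos: [0.4338, 0.0607, 0.161]
tcp_rot: [0.0, 0.075, 0.997, 0.0]
wrist_force: [0.1, -0.1, -1.2]
width: 0.761
grip_force: 41.0
```

{"method": "send_rows", "body": {"steps": [{"delta_pos": [-0.25,-0.66,0],"rotation": [0,0,0]},{"delta_pos": [-0.25,-0.66,0],"rotation": [0,0,0]},{"delta_pos": [-0.26,-0.65,0],"rotation": [0,0,0]},{"delta_pos": [0,0,0.4],"rotation": [0,0,0]},{"delta_pos": [0,0,0.5],"rotation": [0,0,0]}]}}

```text
time: 63.2
tcp_pos: [0.4569, -0.0422, 0.1159]
tcp_rot: [0.001, 0.076, 0.997, -0.0]
wrist_force: [0.6, 0.7, -2.0]
width: 0.764
grip_force: 41.0
```

{"method": "send_rows", "body": {"steps": [{"delta_pos": [0,0,0.5],"rotation": [0,0,0]},{"delta_pos": [0,0,0.4],"rotation": [0,0,0]},{"delta_pos": [0,0,0.4],"rotation": [0,0,0]},{"delta_pos": [0,0,0],"rotation": [0,0,0]}]}}

```text
time: 63.7
tcp_pos: [0.4548, -0.0409, 0.0497]
tcp_rot: [-0.002, 0.076, 0.997, 0.0]
wrist_force: [1.4, 1.0, -0.5]
width: 0.76
grip_force: 41.0
```

Run:
```python
from h import *
rel((.4563,-.0415,.017),1.418)
```

```text
t 63.70 tcp [ 0.4548 -0.0409  0.0497] yawy 1.419 z [-0.003  0.001 -1.   ] F [ 1.4  1.  -0.5] w 0.760 g 41.0 j [-0.27  0.23 -0.54  0.8   0.   -0.11]
units [-0.03 -0.01  0.65] rotz units 0.02
```

{"method": "send_rows", "body": {"steps": [{"delta_pos": [0,0,0.2],"rotation": [0,0,0]},{"delta_pos": [0,0,0.2],"rotation": [0,0,0]},{"delta_pos": [0,0,0.14],"rotation": [0,0,0]},{"delta_pos": [0,0,0],"rotation": [0,0,0]}]}}

```text
time: 64.2
tcp_pos: [0.4558, -0.0412, 0.0233]
tcp_rot: [-0.001, 0.076, 0.997, 0.0]
wrist_force: [0.1, -0.2, -0.8]
width: 0.764
grip_force: 41.0
```

{"method": "send_rows", "body": {"steps": [{"delta_pos": [0,0,0.04],"rotation": [0,0,0]},{"delta_pos": [0,0,0],"rotation": [0,0,0]}]}}

```text
time: 64.45
tcp_pos: [0.4564, -0.0414, 0.0219]
tcp_rot: [0.0, 0.076, 0.997, 0.0]
wrist_force: [-0.4, 0.3, -1.3]
width: 0.76
grip_force: 41.0
```

{"method": "send_rows", "body": {"steps": [{"delta_pos": [0,0,0.05],"rotation": [0,0,0]},{"delta_pos": [0,0,0],"rotation": [0,0,0]}]}}

```text
time: 64.7
tcp_pos: [0.4562, -0.0414, 0.0192]
tcp_rot: [-0.0, 0.076, 0.997, 0.0]
wrist_force: [-0.2, -0.1, -1.5]
width: 0.759
grip_force: 41.0
```

{"method": "send_rows", "body": {"steps": [{"delta_pos": [0,0,0.03],"rotation": [0,0,0]},{"delta_pos": [0,0,0],"rotation": [0,0,0]}]}}

```text
time: 64.95
tcp_pos: [0.4562, -0.0414, 0.0178]
tcp_rot: [-0.0, 0.076, 0.997, 0.0]
wrist_force: [-0.2, 0.7, -1.0]
width: 0.76
grip_force: 41.0
```

{"method": "send_rows", "body": {"steps": [{"delta_pos": [0,0,0],"rotation": [0,0,0]},{"delta_pos": [0,0,0],"rotation": [0,0,0]},{"delta_pos": [0,0,0],"rotation": [0,0,0]}], "claw": 0.86}}

```text
time: 65.32
tcp_pos: [0.4564, -0.0414, 0.0179]
tcp_rot: [0.0, 0.076, 0.997, -0.0]
wrist_force: [0.3, 0.7, 0.1]
width: 0.858
grip_force: 0.0
```

{"method": "send_rows", "body": {"steps": [{"delta_pos": [0,0,-0.3],"rotation": [0,0,0]},{"delta_pos": [0,0,-0.5],"rotation": [0,0,0]},{"delta_pos": [0,0,-0.7],"rotation": [0,0,0]},{"delta_pos": [0,0,-0.9],"rotation": [0,0,0]},{"delta_pos": [0,0,-0.9],"rotation": [0,0,0]}]}}

```text
time: 65.95
tcp_pos: [0.456, -0.0413, 0.1842]
tcp_rot: [-0.0, 0.076, 0.997, 0.0]
wrist_force: [0.6, -0.0, -1.2]
width: 0.854
grip_force: 0.0
```

{"method": "send_rows", "body": {"steps": [{"delta_pos": [0.7,0.8,-0.3],"rotation": [0,0,0]},{"delta_pos": [0.2,0.9,0],"rotation": [0,0,0]},{"delta_pos": [0,0.9,0],"rotation": [0,0,0]},{"delta_pos": [0,0.9,0],"rotation": [0,0,0]},{"delta_pos": [0,0,0],"rotation": [0,0,0]}]}}

```text
time: 66.58
tcp_pos: [0.4385, 0.1408, 0.1978]
tcp_rot: [0.0, 0.074, 0.997, 0.0]
wrist_force: [-0.8, -0.2, 0.3]
width: 0.859
grip_force: 0.0
```

Run:
```python
from h import *
rel((.4563,-.0415,.017),1.418)
a=capture("side");b=capture("top")
for n,i in(("side",a),("top",b)):
    for o in blue(n,i)[1:]: print(n,*o, plane(n,o[1],.03).round(4) )
# jaw & board checks: compare with first picture
b0=cv2.imread("pics/top0.png"); 
for nm,(lo,hi) in {"red":((0,150,80),(6,255,255)),"orange":((7,150,100),(18,255,255))}.items():
    for im in (b0,b):
        m=cv2.inRange(cv2.cvtColor(im,cv2.COLOR_BGR2HSV),lo,hi);k,l,st,c=cv2.connectedComponentsWithStats(m)
        print(nm,[(int(st[i,4]),c[i].round(1).tolist()) for i in range(1,k) if st[i,4]>60])
# dark inside bin: any blue left / jaw white top centroid
g=b[240:285,325:375]; print("jaw white px",np.argwhere(g.min(2)>165).mean(0)[::-1]+[325,240])
g=b0[240:285,325:375]; print("jaw white px0",np.argwhere(g.min(2)>165).mean(0)[::-1]+[325,240])
```

```text
t 66.58 tcp [0.4385 0.1408 0.1978] yawy 1.423 z [ 0.     0.001 -1.   ] F [-0.8 -0.2  0.3] w 0.859 g 0.0 j [ 0.14  0.11 -0.3   1.17  0.    0.28]
units [-0.89 -3.56  3.62] rotz units 0.07
side 102 [280.9 227.9] [ 7.3 16.5] 37.9 [ 0.5468 -0.0546  0.03  ]
side 116 [310.8 239.4] [ 8.  15.2] 26.6 [ 0.4532 -0.0396  0.03  ]
side 6499 [ 36.8 335. ] [96. 89.] 0.0 [0.9571 0.4582 0.03  ]
top 567 [479.2 139.6] [41.9 19.3] 74.6 [ 0.795  -0.6164  0.03  ]
top 54 [337.5 149.5] [ 5.4 10.1] 71.6 [ 0.7712 -0.2216  0.03  ]
top 628 [ 72.1 211.2] [33.2 33.9] 45.0 [0.6046 0.5193 0.03  ]
top 144 [277.6 230.4] [18.8  7.5] 8.1 [ 0.547  -0.0512  0.03  ]
top 147 [275.2 247. ] [18.6  7.9] 9.5 [ 0.5019 -0.044   0.03  ]
top 106 [272.8 264.5] [18.6  5.6] 9.5 [ 0.4548 -0.0369  0.03  ]
red [(1249, [322.6, 160.8]), (228, [257.4, 160.3])]
red [(1247, [322.5, 160.8]), (231, [257.4, 160.3])]
orange [(63, [269.7, 124.2]), (221, [418.9, 150.7])]
orange [(65, [269.5, 123.9]), (233, [418.8, 150.8])]
jaw white px [355.03 259.23]
jaw white px0 [354.96428571 256.57142857]
```

```bash
python3 -c "
from station import *
print(job_done())"
```

```text
the job is handed in; nothing more can be done
None
```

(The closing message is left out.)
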